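Put the school balance into calibration with the probe

TASK

Put the balance into calibration. Draw the blue-handled probe out of the wooden tool rack, where somebody has pushed it in handle first (it can reach the button only when held by its handle), slide the orange shutter on the balance's sloping front fully open, and with the probe press the recessed button under it all the way down, gently, holding it there for a good second before letting it spring back. Leave the shutter open, lay the probe flat inside the steel dish without dropping it, let go, and leave the other things on the bench where they are.

Things in the scene. Friction and masses are not known exactly. Their poses are not given: they have to be found in the camera images.
- probe: blunt stylus 150 mm long, 35-60 g: blue handle 85 long, 15 wide (y), 16 high (z), then bare steel rod 8 dia, 65 long, last 10 tapering to a flat 4 mm tip. Origin: mid-length, underside; x to the tip, z up; axis along x, 8 mm over the underside. Balances about 90 mm from the tip. Starts level in any of the rack's holes, handle in; only the last 34-38 mm of rod stick out, too little to hold it there and reach the button
- probe_tip (a point): centre of the probe's flat 4 mm tip, on its axis; frame as the probe's (x along the axis, out of the tip)
- probe_tail (a point): centre of the handle's end face, on the probe's axis, 150 mm from the tip; frame as the probe's
- rack: wooden tool rack, fixed, 125 deep (x), 176 wide (y), 50 high; origin under its centre. Three pigeonholes 22 wide, 22 high, floor 16 mm over the bench, at y = -55, 0, 55, closed at the back; mouths in the face x = 62.5, looking along its +x, with 170 mm of bare bench before them. One holds the probe, the others brush and spatula, blunt green and orange handle ends out about 37 mm
- balance: cream top-pan balance, fixed, 290 deep (x), 200 wide (y), 85 high, steel pan on top (upper face at z 96, centre x 45, 124 wide). Origin under its centre, front to its -x. The front is a flat console sloping 42 degrees from level, from z 22 at x -145 up to z 85 at x -75; outward normal (-0.669, 0, 0.743). Display and keys in its middle and left, orange shutter on its right
- hole (a point): centre, at the console's surface, of the button's hole: 11 mm dia, square to the console, at (-107.8, -50, 55.5) mm in the balance's frame; frame as the balance's. The red button's face lies 12 to 22 mm down the hole; how deep differs between balances and is not measured: feel for it. The hole's wall is 9 mm deep, free space behind
- shutter_pocket (a point): on the orange shutter, a sliding plate 20 wide (y), 17 high (x), 3 thick over the hole: centre of its outer face, 3 mm off the console, between two ribs. The ribs stand 5 mm off the plate, run 15 mm up the slope, gap 9 mm: room for the tip to push the shutter along. Frame: x up the slope, y to the balance's left, z out along the console's normal. Over the hole's centre when the shutter is at 0
- shutter (a joint): travel of the shutter in m: 0 covers the hole (starts at 0 to 0.003), 0.022 fully open at its stop; opens along the balance's -y (to the right seen from the robot). About 1.2 N moves it; it stays where it is left. The plate is clear of the hole from 0.016 on
- cal (a joint): how far the recessed button is pressed, in m along the hole: 0 up, 0.004 all the way down. A spring: starts to move at 2 N, all the way down at 5 N, springs back by itself. At its stop it is rigid; over 15 N breaks it
- dish: open steel dish, loose, 0.45 kg, 220 long (x), 120 wide (y), 18 high, wall and floor 3 thick; origin under its centre
- brush: bystander: brush with a wooden handle and green end, 150 mm long, in the rack; origin under its middle
- spatula: bystander: spatula with an orange handle, 150 mm long, in the rack; origin under its middle
- beaker: bystander: glass beaker, 68 mm wide, 90 high; origin under its centre
- weight: bystander: 200 g brass calibration weight, 32 mm wide, 51 high; origin under its centre
- petri: bystander: stack of three clear petri dishes, 92 mm wide, 45 high; origin under its centre
- reagent: bystander: amber bottle with a black cap, 60 mm wide, 130 high; origin under its centre

How it is judged:
By the outcome, as a careful person would: the job done as asked, in the order asked, and still so for the second after the job is handed in, with the robot touching nothing.
It also fails if it takes over 64 s, if anything falls off the work surface, if the arm or the gripper's body presses on something with over 40 N, if the wrist force passes 120 N, or if a joint passes its speed limit or range.

ROBOT

A 6-joint arm with a two-finger parallel gripper is mounted at the origin on the work surface. World frame = base frame: x ahead of the robot, y to its left, z up, the work surface at z = 0. Lengths are in mm, angles in rad, forces in N, time in s.
With the tool pointing down it reaches from about 300 to 775 mm from the base axis. Payload 14.6 kg.
Tool frame: the origin (TCP) lies midway between the tips of the shut fingers; the grasp point (between the pads) lies 19 mm behind it (manip.hold_point_z is the distance from the TCP to the grasp point, in mm); z points along the fingers, y is the direction in which the jaws open and shut (so a half turn about z gives the same grasp; the last joint's range is limited). The gripper opens to 94 mm and grips with 3 to 60 N. Pads are 16 mm wide; open, the fingers measure 119 mm over their backs; the gripper's body (75 mm by 177 mm) begins 78 mm behind the grasp point.
Start: joints at [1.055, 0.3, 1.521, -0, 1.321, -0.067], TCP at [238.633, 495.524, 205.446] pointing down, gripper open.
Joint ranges: [-3.03, 3.03], [-0.79, 2.21], [0.23, 2.52], [-1.04, 4.18], [0, 3.07], [-2.55, 2.55]. Speed limits (rad/s): [2.22, 2.22, 2.57, 3.14, 3.14, 3.14].

INTERFACE

Orientations are given as [roll, pitch, yaw] about the fixed x, y, z axes, in that order (R = Rz(yaw) Ry(pitch) Rx(roll)).
In Python, from cell import manip gives the robot as it stands.
- The arm moves only by the shell command python3 -m crank 'ROWS' [OPENING] [FORCE]. ROWS is JSON, a list of rows, each an object with "offset": the shift along the world's x, y, z in m, a list of three; "spin": the turn about the world's z in degrees. In form: [{"offset": [dx, dy, dz], "spin": spin}, ...]. A call has exactly 8 rows; each row is the pose to reach, as a shift and turn from the pose measured when the call began; what a row does not reach only later rows make up. A row lasts 1/12 s, in which the tool goes at most 41.7 mm and 7.16 degrees, less where a joint would pass 70% of its speed; a pose out of reach is approached as far as the arm can. A call with a gripper value outside its range is refused whole. OPENING is the opening, from 0 (shut) to 1 (fully open), set as the call begins (- or left out, the last holds). The fingers move at their own pace and stop on an object; FORCE is the grip in N (left out, the last holds). Time passes only in rows, so rows that repeat a pose let the fingers close, or fill a call up. It gives the time, the measured TCP pose, the force and the opening at its end, in the units of the state.
- manip.read_state(): the state, without advancing time (a new reading comes with each control period).
- manip.camera(name): name is "scene" or "top" or "wrist"; returns a dict with "pixels" (480x640x3 uint8, red, green, blue), "fx", "fy", "cx", "cy" (pixels), "k1" (the pictures are not rectified: a ray, as slopes to the right and down, at radius r is drawn at 1 + k1 r^2 times it, then the intrinsics apply), "extrinsics" (4x4, takes a point from world to camera coordinates); the wrist camera has in their place "hand_eye" (4x4, takes a point from camera to tool coordinates, whose origin is the TCP and whose axes are the flange's). Camera axes: x right, y down, z forward; pixel columns grow to the right and rows downward; lengths in mm; the calibration is good to about 2 mm. A picture is of the moment at which its call begins: read the wrist's pose just before it. There is no depth.
- manip.sign_off(): hands the job in, once; it reports no verdict.
Trained networks look in a picture, given as the dict that the camera call returned (one of the last four; its "shot" number tells which), for a name from the list of things; names that differ only in an ending like _2 or _b are one class to them, and where a whole thing is asked for, a point or a joint stands for the part that bears it (a point fixed in the world has none). Each returns a list of dicts, best first, with "conf" (0 to 1); they miss things now and then, are a little off and sometimes report something else, mostly with a low value. They report only what shows in the picture. A call takes as long as a camera call.
- manip.search_frame(picture, name): "location" ([x, y, z] in mm, in world coordinates, good to about 4 mm: the middle of the surface that is visible of it).
- manip.masks_of(picture, name): "mask" (480x640 bool, what is visible of it).
The state is a dict: "clock": time; "joints": joint angles; "qd": joint speeds; "effort": joint torques, N m; "eef_pos": TCP position; "eef_rot": TCP orientation; "wrist_force": force on the tool from outside, world axes, zero at the start; "moment": the same for the moment, N m; "finger_gap": finger opening in mm.
Only numpy, scipy, OpenCV 4.12 (cv2) and the standard library are available. Lean on these libraries where they do the work, as an engineer would, in place of code of your own. Each camera call takes 0.05 s, during which the arm holds its last target. There are 200 camera calls.

## Working session

There is one attempt and no reset: what is moved stays moved. The work goes in short steps, Python scripts to look and compute and a shell command to move; the robot and the scene stay as the last step left them, time stands still between calls to the robot, and variables do not carry over. Pictures are saved under pics/ and viewed, about 8 in all and at most 12, crops included, and the job is handed in when it is done.

```bash
ls; mkdir -p pics; cat > h.py <<'E'
import numpy as np, cv2
from cell import manip
from scipy.spatial.transform import Rotation as R
def ray(c,uv,st=None):
    "world origin and direction of pixel"
    p=cv2.undistortPoints(np.array([[uv]],float),K(c),np.array([c['k1'],0,0,0.]))[0,0]
    T=Tcw(c,st); d=T[:3,:3]@np.array([p[0],p[1],1]); return T[:3,3],d/np.linalg.norm(d)
def K(c): return np.array([[c['fx'],0,c['cx']],[0,c['fy'],c['cy']],[0,0,1.]])
def tool(st):
    T=np.eye(4); T[:3,:3]=R.from_euler('xyz',st['eef_rot']).as_matrix(); T[:3,3]=st['eef_pos']; return T
def Tcw(c,st=None):
    if 'extrinsics' in c: return np.linalg.inv(np.array(c['extrinsics']))
    return tool(st)@np.array(c['hand_eye'])
def proj(c,P,st=None):
    T=np.linalg.inv(Tcw(c,st)); rv=cv2.Rodrigues(T[:3,:3])[0]
    return cv2.projectPoints(np.atleast_2d(np.array(P,float)),rv,T[:3,3],K(c),np.array([c['k1'],0,0,0.]))[0][:,0]
def onz(c,uv,z,st=None):
    o,d=ray(c,uv,st); return o+d*(z-o[2])/d[2]
def save(c,name,crop=None,s=1):
    im=c['pixels'][:,:,::-1]
    if crop: x0,y0,x1,y1=crop; im=im[y0:y1,x0:x1]
    cv2.imwrite('pics/'+name,cv2.resize(im,None,fx=s,fy=s,interpolation=cv2.INTER_CUBIC))
E
python3 - <<'E'
from h import *
np.set_printoptions(precision=1,suppress=True)
st=manip.read_state(); print(st)
ims=[]
for n in ['scene','top']:
    c=manip.camera(n); save(c,n+'0.png'); print(n,Tcw(c)[:3,3],Tcw(c)[:3,2],c['fx'],c['k1'])
    for k in ['probe','probe_tip','rack','balance','hole','shutter_pocket','dish','brush','spatula','beaker','weight','petri','reagent']:
        print(k,[(np.array(d['location']),round(d['conf'],2)) for d in manip.search_frame(c,k)[:2]])
E
```

```text
pics
{'clock': 0.0, 'joints': array([ 1.1,  0.3,  1.5, -0. ,  1.3, -0.1]), 'qd': array([ 0., -0.,  0., -0.,  0.,  0.]), 'effort': array([  0. , -53.2, -35.3,   0.1,   0. ,  -0. ]), 'eef_pos': array([238.5, 495.3, 204.9]), 'eef_rot': array([-3.1, -0. ,  2.7]), 'wrist_force': array([-0.5, -0.4, -0.2]), 'moment': array([-0.1, -0. ,  0. ]), 'finger_gap': 94.12105234635952}
scene [1245.4 -747.9  770.7] [-0.5  0.6 -0.6] 511.11329716327083 0.0396782091607919
probe []
probe_tip [(array([ 566.1, -284.3,   26.3]), 0.39), (array([712.8, 327.9,  66. ]), 0.18)]
rack [(array([ 580.4, -379.9,   46.2]), 0.85)]
balance [(array([789.6,  42.2,  84.6]), 0.93)]
hole [(array([790.6,  40.3,  83.6]), 0.92)]
shutter_pocket [(array([ 622.6, -288.2,   27.8]), 0.65), (array([517.4, 438.8,   2.7]), 0.54)]
dish [(array([519.4, 438.7,   2. ]), 0.83), (array([ 578.2, -380.6,   47.2]), 0.53)]
brush [(array([ 514.9, -271.1,   29.4]), 0.52)]
spatula [(array([ 625.8, -287.5,   27. ]), 0.38)]
beaker [(array([ 732.7, -185.1,   65.3]), 0.79)]
weight [(array([461.4, 194.9,  27.3]), 0.5)]
petri [(array([ 717.7, -340.5,   45
[... 217 characters left out ...]
[ 552.3, -356.9,   50.8]), 0.86)]
balance [(array([716.4,  87.4,  86.4]), 0.93)]
hole [(array([719.3,  82.9,  87.7]), 0.62)]
shutter_pocket [(array([617.6,  46.3,  58.5]), 0.62), (array([719.1,  86. ,  84.3]), 0.58)]
dish [(array([524.6, 440.5,   4.9]), 0.97)]
brush [(array([ 507. , -280.3,   25.2]), 0.47)]
spatula [(array([719.7,  88.3,  86.4]), 0.59), (array([ 618.3, -291.1,   28.9]), 0.46)]
beaker [(array([ 730.7, -181.5,   48.7]), 0.76)]
weight [(array([718.5,  90.7,  86.2]), 0.73), (array([455.7, 203.6,  33.1]), 0.63)]
petri [(array([ 700.1, -324.1,   43.8]), 0.87), (array([716.9,  86.4,  85.3]), 0.19)]
reagent [(array([684. , 335.3,  80.3]), 0.78), (array([717.4,  87.4,  86.4]), 0.51)]
```

View pics/top0.png

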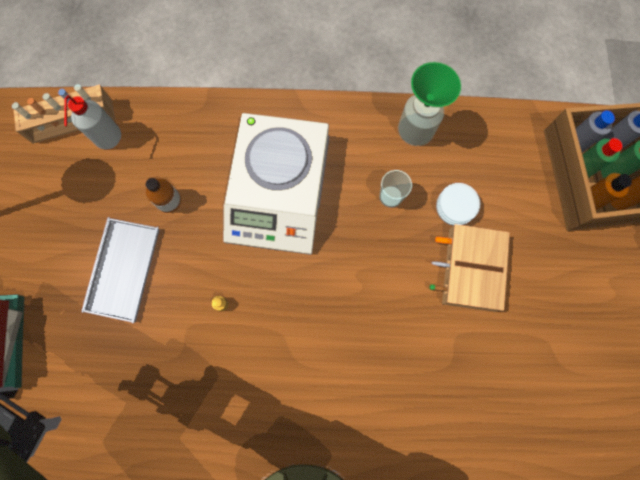

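View pics/scene0.png

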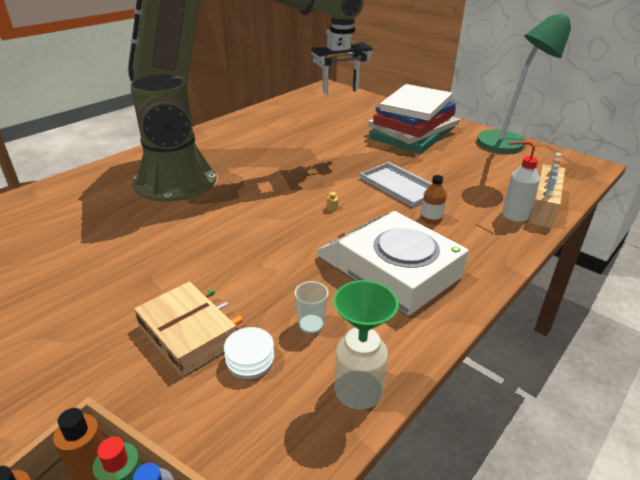

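```bash
python3 - <<'E'
from h import *
np.set_printoptions(precision=3,suppress=True)
st=manip.read_state(); print(st['eef_pos'],st['eef_rot'])
w=manip.camera('wrist'); print(w['hand_eye'],w['fx'],w['k1'])
c=manip.camera('top')
for uvs,z in [([(454,226),(510,230),(505,309),(447,303)],50),([(437,264)],24),([(243,115),(328,124)],85),([(224,242),(312,251)],22),([(292,232)],58),([(108,220),(158,228),(133,321),(83,312)],18)]:
    print(z,[onz(c,u,z)[:2].round(0).tolist() for u in uvs])
E
```

```text
[238.622 495.533 205.459] [ 3.142 -0.     2.693]
[[   0.      -0.969   -0.247   70.782]
 [   1.       0.001   -0.001   -0.669]
 [   0.001   -0.247    0.969 -178.642]
 [   0.       0.       0.       1.   ]] 431.476875654692 -0.01581140469430037
50 [[646.0, -313.0], [641.0, -441.0], [464.0, -422.0], [474.0, -293.0]]
24 [[563.0, -279.0]]
85 [[881.0, 170.0], [864.0, -24.0]]
22 [[598.0, 202.0], [584.0, 2.0]]
58 [[618.0, 47.0]]
18 [[642.0, 481.0], [627.0, 359.0], [412.0, 395.0], [427.0, 514.0]]
```

```bash
python3 -m crank '[{"offset":[0.291,-0.445,-0.015],"spin":20},{"offset":[0.291,-0.445,-0.015],"spin":20},{"offset":[0.291,-0.445,-0.015],"spin":20},{"offset":[0.291,-0.445,-0.015],"spin":20},{"offset":[0.291,-0.445,-0.015],"spin":20},{"offset":[0.291,-0.445,-0.015],"spin":20},{"offset":[0.291,-0.445,-0.015],"spin":20},{"offset":[0.291,-0.445,-0.015],"spin":20}]'
python3 - <<'E'
from cell import manip
print(manip.read_state())
E
```

```text
clock: 2.17
eef_pos: [417.3, 221.9, 196.5]
eef_rot: [3.141, 0.001, 3.042]
wrist_force: [1.6, 0.7, 0.4]
finger_gap: 93.9
{'clock': 2.1667, 'joints': array([ 4.11207564e-01,  1.34449992e-01,  1.74381950e+00,  4.41890560e-06,
        1.26270031e+00, -1.06000993e+00]), 'qd': array([-1.05730835,  0.07682437, -0.05473685, -0.00183101, -0.02696152,
       -1.04886999]), 'effort': array([ 8.38130772e+00, -4.49390709e+01, -3.27286506e+01, -1.07569390e-02,
        2.69041127e-01,  2.20110029e+00]), 'eef_pos': array([417.25804471, 221.88245888, 196.5184453 ]), 'eef_rot': array([3.14128449e+00, 5.41297689e-04, 3.04201240e+00]), 'wrist_force': array([1.6154545 , 0.72845121, 0.41162235]), 'moment': array([ 0.01067622, -0.05164883,  0.00296827]), 'finger_gap': 93.93885092746653}
```

```bash
python3 -m crank '[{"offset":[0.113,-0.172,-0.007],"spin":0},{"offset":[0.113,-0.172,-0.007],"spin":0},{"offset":[0.113,-0.172,-0.007],"spin":0},{"offset":[0.113,-0.172,-0.007],"spin":0},{"offset":[0.113,-0.172,-0.007],"spin":0},{"offset":[0.113,-0.172,-0.007],"spin":0},{"offset":[0.113,-0.172,-0.007],"spin":0},{"offset":[0.113,-0.172,-0.007],"spin":0}]'
python3 - <<'E'
from h import *
st=manip.read_state(); print(st['eef_pos'],st['eef_rot'],st['joints'])
w=manip.camera('wrist'); save(w,'w_bal.png')
import pickle; pickle.dump((w,st),open('w_bal.pkl','wb'))
for k in ['shutter_pocket','hole']:
    print(k,[(np.array(d['location']),round(d['conf'],2)) for d in manip.search_frame(w,k)[:2]])
E
```

```text
clock: 2.83
eef_pos: [530.0, 50.2, 189.4]
eef_rot: [3.141, 0.0, 3.042]
wrist_force: [0.0, 0.7, -0.2]
finger_gap: 93.6
[529.98869095  50.18092659 189.4156821 ] [3.14114104e+00 1.60075899e-04 3.04164854e+00] [ 2.53785849e-02  2.74197460e-01  1.59223107e+00  4.47502109e-04
  1.27494888e+00 -1.44560409e+00]
shutter_pocket [(array([620.2,  53.3,  58.3]), 0.58)]
hole [(array([633.9,  78.5,  66.7]), 0.91)]
```

View pics/w_bal.png

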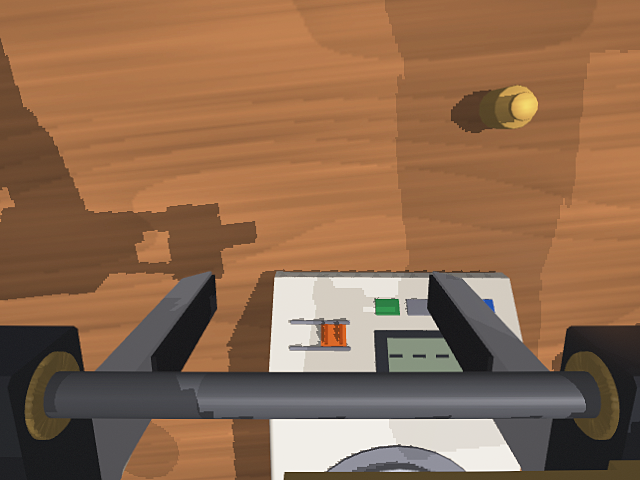

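```bash
python3 - <<'E'
from h import *; import pickle
w,st=pickle.load(open('w_bal.pkl','rb'))
save(w,'w_balc.png',(262,262,522,378),3)
E
```

```text
(no output)
```

View pics/w_balc.png

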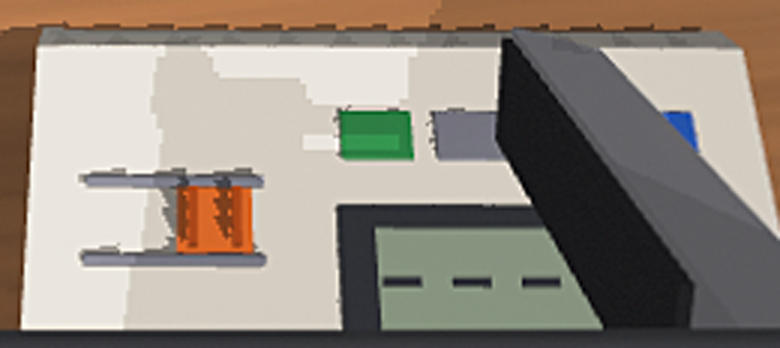

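```bash
cat > bal.py <<'E'
from h import *; import pickle
from scipy.optimize import least_squares
w,st=pickle.load(open('w_bal.pkl','rb'))
n=np.array([-.669,0,.743]); u=np.array([.743,0,.669]); H=np.array([-107.8,-50,55.5])
def W(p,P):
    a=p[2]; return P@np.array([[np.cos(a),-np.sin(a),0],[np.sin(a),np.cos(a),0],[0,0,1]]).T+[p[0],p[1],0]
# shutter plate centre 3mm off, rails mid
PL=np.array([[-145,-100,22],[-145,100,22]]); UV=np.array([[275.3,277],[509.3,278.7]])
# left edge point: px (268.7,371.7) on y=-100 line
def res(p):
    r=(proj(w,W(p[:3],PL),st)-UV).ravel()
    r2=proj(w,W(p[:3],np.array([H+3*n+[0,-p[3],0]])),st)[0]-[333.5,335.2]
    a,b=proj(w,W(p[:3],np.array([[-110,-100,22+35*.9],[-80,-100,22+65*.9]])),st)
    d=(b-a)/np.linalg.norm(b-a); q=np.array([268.7,371.7])-a
    return np.r_[r,r2,d[0]*q[1]-d[1]*q[0]]
s=least_squares(res,[735,90,-.08,1])
p=s.x
if __name__=='__main__':
    print('bal x,y,yaw,shutter',p,np.degrees(p[2]),'res',s.fun.round(2))
    print('hole',W(p[:3],H[None])[0], 'axis dir', W([0,0,p[2]],-n[None])[0])
    for uv in [(275.3,277),(509.3,278.7)]: print(onz(w,uv,22,st))
E
python3 bal.py
```

```text
bal x,y,yaw,shutter [ 7.33890940e+02  8.77743717e+01 -1.07836714e-01  4.50391242e-01] -6.178588568601915 res [-0.61  0.03  0.42  0.14  0.   -0.12  0.18]
hole [621.33573134  49.66708954  55.5       ] axis dir [ 0.66511395 -0.07200302 -0.743     ]
[578.99598153   4.48263454  22.        ]
[600.32983826 202.44277201  22.        ]
```

```bash
python3 -m crank '[{"offset":[0.036,-0.25,-0.04],"spin":-88},{"offset":[0.036,-0.25,-0.04],"spin":-88},{"offset":[0.036,-0.25,-0.04],"spin":-88},{"offset":[0.036,-0.25,-0.04],"spin":-88},{"offset":[0.036,-0.25,-0.04],"spin":-88},{"offset":[0.036,-0.25,-0.04],"spin":-88},{"offset":[0.036,-0.25,-0.04],"spin":-88},{"offset":[0.036,-0.25,-0.04],"spin":-88}]'
python3 -m crank '[{"offset":[0,0,0],"spin":-35},{"offset":[0,0,0],"spin":-35},{"offset":[0,0,0],"spin":-35},{"offset":[0,0,0],"spin":-35},{"offset":[0,0,0],"spin":-35},{"offset":[0,0,0],"spin":-35},{"offset":[0,0,0],"spin":-35},{"offset":[0,0,0],"spin":-35}]' 0.4
python3 - <<'E'
from h import *
st=manip.read_state(); print(st['eef_pos'],st['eef_rot'],st['joints'])
w=manip.camera('wrist'); save(w,'w_rack.png',(120,180,520,480),2)
import pickle; pickle.dump((w,st),open('w_rack.pkl','wb'))
for k in ['probe','probe_tip','rack']:
    print(k,[(np.array(d['location']),round(d['conf'],2)) for d in manip.search_frame(w,k)[:2]])
E
```

```text
clock: 3.65
eef_pos: [565.7, -200.4, 149.1]
eef_rot: [-3.141, 0.0, 2.034]
wrist_force: [-0.7, 0.8, -0.1]
finger_gap: 94.0
clock: 4.32
eef_pos: [565.7, -199.8, 149.2]
eef_rot: [-3.141, 0.0, 1.428]
wrist_force: [0.9, -0.4, -0.0]
finger_gap: 44.2
[ 565.74818503 -199.82363544  149.19216084] [-3.14140327e+00  1.53782339e-04  1.42818192e+00] [-4.00473743e-01  4.58948563e-01  1.43691229e+00 -2.07870796e-04
  1.24587572e+00 -2.57792944e-01]
probe [(array([ 563.2, -290.9,   28.8]), 0.62)]
probe_tip [(array([ 562.9, -289.8,   23.8]), 0.72)]
rack [(array([ 543.8, -354.3,   52. ]), 0.89)]
```

View pics/w_rack.png

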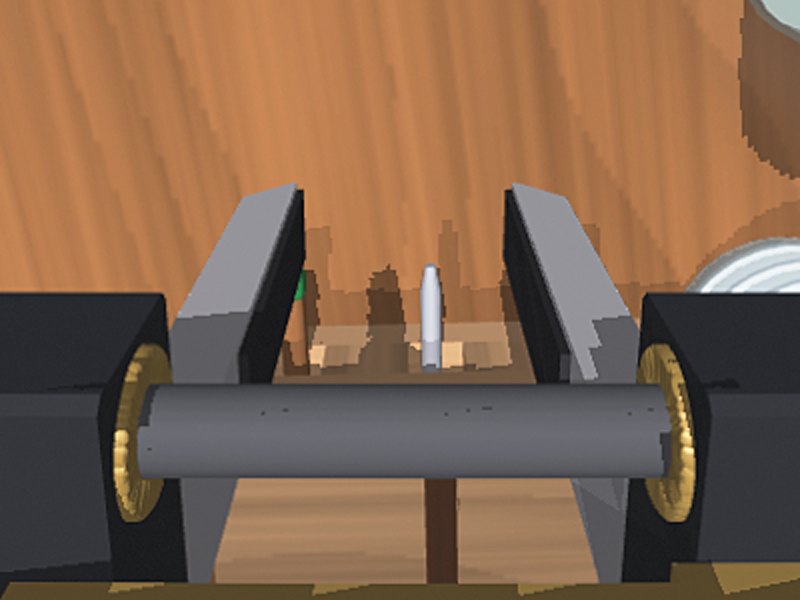

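```bash
python3 - <<'E'
from h import *; import pickle
np.set_printoptions(precision=1,suppress=True)
w,st=pickle.load(open('w_rack.pkl','rb'))
for nm,uv,z in [('tip',(335,313.5),24),('rodface',(336,364),24),('facebot L',(275,342.5),0),('facebot R',(380,341),0),('top L',(270,367),50),('top R',(380,370),50),('strip a',(340.5,419),50),('strip b',(340.5,471),50)]:
    print(nm,onz(w,uv,z,st))
c=manip.camera('top')
m=manip.masks_of(c,'rack')[0]; mm=m['mask'].astype(np.uint8); print(m['conf'],mm.sum())
cn=max(cv2.findContours(mm,0,1)[0],key=cv2.contourArea); cn=cv2.convexHull(cn)[:,0].astype(float)
P=np.array([onz(c,u,50)[:2] for u in cn],np.float32); r=cv2.minAreaRect(P); print(r)
E
```

```text
tip [ 566.3 -269.3   24. ]
rodface [ 561.3 -312.1   24. ]
facebot L [ 512.2 -299.2    0. ]
facebot R [ 599.5 -310.3    0. ]
top L [ 515.  -292.2   50. ]
top R [ 593.4 -305.9   50. ]
strip a [ 559.7 -342.7   50. ]
strip b [ 553.6 -389.4   50. ]
0.87 2423
((551.5086059570312, -385.4146423339844), (85.94359588623047, 184.03292846679688), 82.74756622314453)
```

```bash
python3 -m crank '[{"offset":[-0.001,-0.045,-0.03],"spin":1},{"offset":[-0.002,-0.08,-0.06],"spin":1},{"offset":[-0.002,-0.089,-0.1],"spin":1},{"offset":[-0.002,-0.089,-0.132],"spin":1},{"offset":[-0.002,-0.089,-0.132],"spin":1},{"offset":[-0.002,-0.089,-0.132],"spin":1},{"offset":[-0.002,-0.089,-0.132],"spin":1},{"offset":[-0.002,-0.089,-0.132],"spin":1}]'
python3 -m crank '[{"offset":[0,0,0],"spin":0},{"offset":[0,0,0],"spin":0},{"offset":[0,0,0],"spin":0},{"offset":[0,0,0],"spin":0},{"offset":[0,0,0],"spin":0},{"offset":[0,0,0],"spin":0},{"offset":[0,0,0],"spin":0},{"offset":[0,0,0],"spin":0}]' 0 40
```

```text
clock: 5.28
eef_pos: [565.1, -289.4, 20.2]
eef_rot: [3.138, 0.002, 1.443]
wrist_force: [0.1, -0.0, 0.1]
finger_gap: 37.6
clock: 5.95
eef_pos: [565.1, -289.3, 20.2]
eef_rot: [3.138, 0.002, 1.443]
wrist_force: [-0.2, 0.9, 0.8]
finger_gap: 6.4
```

```bash
python3 -m crank '[{"offset":[0.001,0.008,0.0],"spin":0},{"offset":[0.003,0.02,0.0],"spin":0},{"offset":[0.004,0.032,0.0],"spin":0},{"offset":[0.005,0.040,0.0],"spin":0},{"offset":[0.005,0.04,0],"spin":0},{"offset":[0.005,0.04,0],"spin":0},{"offset":[0.005,0.04,0],"spin":0},{"offset":[0.005,0.04,0],"spin":0}]'
python3 - <<'E'
from h import *
st=manip.read_state(); print(st['eef_pos'],st['eef_rot'],st['joints'],st['finger_gap'],st['moment'])
w=manip.camera('wrist'); save(w,'w_pull.png',(220,200,460,380),3)
E
```

```text
clock: 6.62
eef_pos: [570.2, -249.6, 20.2]
eef_rot: [3.138, 0.002, 1.442]
wrist_force: [0.3, 1.2, 1.6]
finger_gap: 6.5
[ 570.15123377 -249.59612804   20.2205845 ] [3.13805986e+00 1.57067709e-03 1.44234480e+00] [-4.71351017e-01  6.55472890e-01  1.45940619e+00 -3.41419988e-04
  1.02285838e+00 -3.42724973e-01] 6.529011974256232 [0.05949087 0.06308689 0.00448902]
```

View pics/w_pull.png

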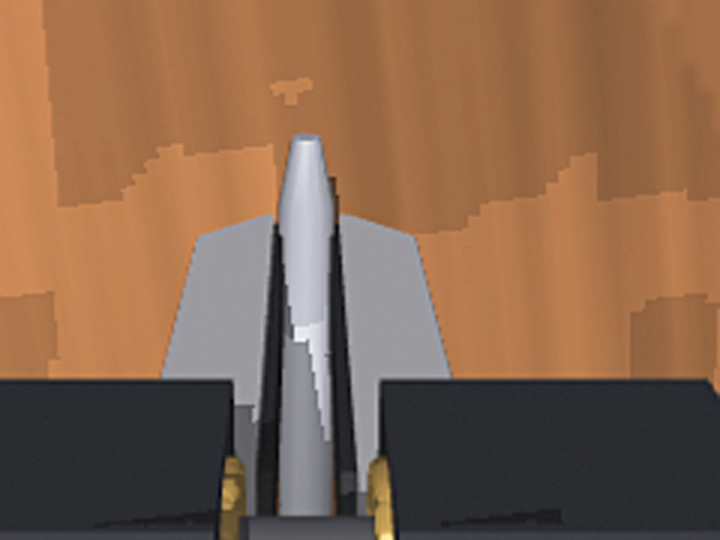

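```bash
python3 -m crank '[{"offset":[0.002,0.015,0.0],"spin":0},{"offset":[0.004,0.035,0.0],"spin":0},{"offset":[0.007,0.055,0.0],"spin":0},{"offset":[0.009,0.075,0.0],"spin":0},{"offset":[0.012,0.095,0],"spin":0},{"offset":[0.014,0.110,0.002],"spin":0},{"offset":[0.015,0.12,0.004],"spin":0},{"offset":[0.015,0.12,0.004],"spin":0}]'
python3 -m crank '[{"offset":[0,0,0],"spin":-7},{"offset":[0,0,0],"spin":-14},{"offset":[0,0,0],"spin":-21},{"offset":[0,0,0],"spin":-28},{"offset":[0,0,0],"spin":-35},{"offset":[0,0,0],"spin":-42},{"offset":[0,0,0],"spin":-49},{"offset":[0,0,0],"spin":-56}]'
python3 -m crank '[{"offset":[0,0,0],"spin":-7},{"offset":[0,0,0],"spin":-14},{"offset":[0,0,0],"spin":-21},{"offset":[0,0,0],"spin":-27},{"offset":[0,0,0],"spin":-27},{"offset":[0,0,0],"spin":-27},{"offset":[0,0,0],"spin":-27},{"offset":[0,0,0],"spin":-27}]'
python3 - <<'E'
from h import *
st=manip.read_state(); print(st)
c=manip.camera('scene'); save(c,'s1.png',(180,160,380,310),4)
E
```

```text
clock: 7.33
eef_pos: [585.5, -127.9, 24.7]
eef_rot: [3.138, 0.002, 1.444]
wrist_force: [-0.5, 0.3, -0.6]
finger_gap: 6.7
clock: 8.0
eef_pos: [585.4, -128.8, 24.7]
eef_rot: [3.137, 0.002, 0.46]
wrist_force: [-0.3, 0.4, -1.0]
finger_gap: 6.1
clock: 8.67
eef_pos: [585.4, -129.1, 24.8]
eef_rot: [3.137, 0.001, -0.009]
wrist_force: [0.6, 0.6, -0.1]
finger_gap: 6.5
{'clock': 8.6667, 'joints': array([-0.27610747,  0.60800575,  1.52736549, -0.00531726,  1.00648897,
        1.30688231]), 'qd': array([ 0.00278775, -0.00053939,  0.0014097 ,  0.0002776 ,  0.00074241,
        0.01245705]), 'effort': array([-1.06878374e-01, -6.46240497e+01, -2.99462736e+01,  5.99067236e-03,
       -2.68766389e-02, -5.10476797e-02]), 'eef_pos': array([ 585.39764186, -129.09222591,   24.75548982]), 'eef_rot': array([ 3.13732754e+00,  1.43626379e-03, -9.35207551e-03]), 'wrist_force': array([ 0.56794139,  0.55639154, -0.05543483]), 'moment': array([-0.0020789 ,  0.10598313, -0.01478238]), 'finger_gap': 6.463829097584537}
```

View pics/s1.png

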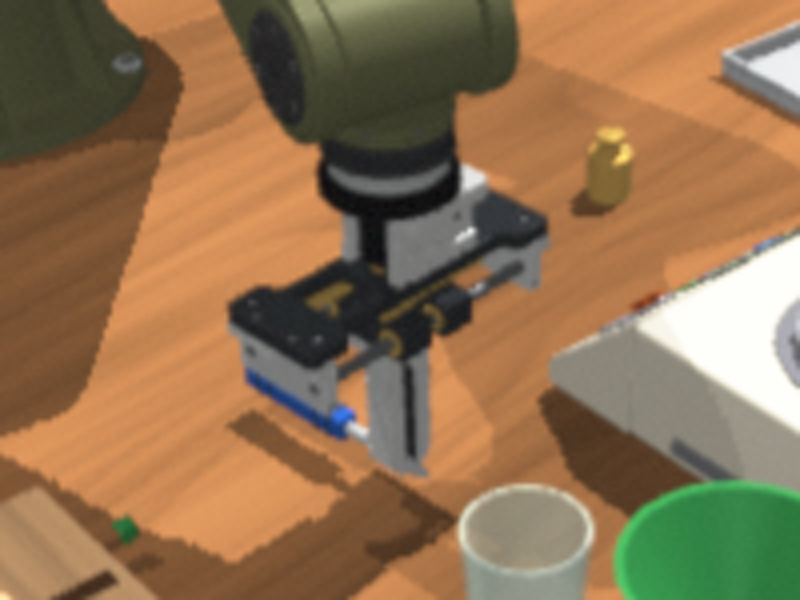

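```bash
python3 -m crank '[{"offset":[0,0,-0.005],"spin":0},{"offset":[0,0,-0.01],"spin":0},{"offset":[0,0,-0.014],"spin":0},{"offset":[0,0,-0.017],"spin":0},{"offset":[0,0,-0.019],"spin":0},{"offset":[0,0,-0.020],"spin":0},{"offset":[0,0,-0.020],"spin":0},{"offset":[0,0,-0.02],"spin":0}]'
python3 - <<'E'
from h import *
np.set_printoptions(precision=2,suppress=True)
st=manip.read_state(); print(st['eef_pos'],st['wrist_force'],st['moment'])
c=manip.camera('scene')
for k in ['probe','probe_tail']: print(k,[(np.array(d['location']),round(d['conf'],2)) for d in manip.search_frame(c,k)[:2]])
m=manip.masks_of(c,'probe')[0]['mask']; ys,xs=np.nonzero(m); print(m.sum(),xs.min(),xs.max(),ys.min(),ys.max())
print('tail expected level',proj(c,[[455,-129,16],[455,-129,0],[540,-129,16],[540,-129,0]]))
E
```

```text
clock: 9.38
eef_pos: [585.5, -129.0, 4.8]
eef_rot: [3.137, 0.001, -0.01]
wrist_force: [0.6, -1.4, -1.0]
finger_gap: 6.5
[ 585.47 -128.99    4.84] [ 0.56 -1.36 -1.  ] [-0.05  0.19  0.02]
probe [(array([ 535.7, -131.1,   12.4]), 0.61)]
probe_tail [(array([518.1, 438.2,   7. ]), 0.68), (array([ 534.2, -138.2,   10.3]), 0.62)]
138 242 285 260 284
tail expected level [[242.1  254.91]
 [242.61 260.13]
 [266.41 269.76]
 [266.74 275.06]]
```

```bash
python3 -m crank '[{"offset":[0,0,-0.001],"spin":0},{"offset":[0,0,-0.001],"spin":0},{"offset":[0,0,-0.001],"spin":0},{"offset":[0,0,-0.001],"spin":0},{"offset":[0,0,-0.001],"spin":0},{"offset":[0,0,0.01],"spin":0},{"offset":[0,0,0.03],"spin":0},{"offset":[0,0,0.06],"spin":0}]' 0.35 40
python3 -m crank '[{"offset":[-0.02,0,0.05],"spin":7},{"offset":[-0.04,0,0.08],"spin":14},{"offset":[-0.06,0,0.1],"spin":21},{"offset":[-0.06,0,0.1],"spin":28},{"offset":[-0.06,0,0.1],"spin":35},{"offset":[-0.06,0,0.1],"spin":42},{"offset":[-0.06,0,0.1],"spin":49},{"offset":[-0.06,0,0.1],"spin":56}]'
python3 -m crank '[{"offset":[0,0,0],"spin":7},{"offset":[0,0,0],"spin":14},{"offset":[0,0,0],"spin":21},{"offset":[0,0,0],"spin":28},{"offset":[0,0,0],"spin":35},{"offset":[0,0,0],"spin":42},{"offset":[0,0,0],"spin":49},{"offset":[0,0,0],"spin":56}]'
python3 -m crank '[{"offset":[0,0,0],"spin":7},{"offset":[0,0,0],"spin":14},{"offset":[0,0,0],"spin":21},{"offset":[0,0,0],"spin":28},{"offset":[0,0,0],"spin":35},{"offset":[0,0,0],"spin":42},{"offset":[0,0,0],"spin":49},{"offset":[0,0,0],"spin":56}]'
python3 -m crank '[{"offset":[0,0,0],"spin":7},{"offset":[0,0,0],"spin":11},{"offset":[0,0,0],"spin":11},{"offset":[0,0,0],"spin":11},{"offset":[0,0,0],"spin":11},{"offset":[0,0,0],"spin":11},{"offset":[0,0,0],"spin":11},{"offset":[0,0,0],"spin":11}]'
python3 - <<'E'
from h import *
np.set_printoptions(precision=2,suppress=True)
st=manip.read_state(); print(st['eef_pos'],st['eef_rot'],st['joints'])
c=manip.camera('wrist'); save(c,'w_lay.png',(160,120,480,360),2)
m=manip.masks_of(c,'probe')[0]; print(m['conf']); m=m['mask']; ys,xs=np.nonzero(m)
P=np.array([onz(c,(x,y),10,st)[:2] for x,y in zip(xs,ys)]); mu=P.mean(0); U,S,V=np.linalg.svd(P-mu); a=(P-mu)@V[0]
print(mu,V[0],a.min(),a.max(),mu+V[0]*a.min(),mu+V[0]*a.max())
E
```

```text
clock: 10.25
eef_pos: [584.3, -128.7, 64.3]
eef_rot: [3.138, 0.005, -0.01]
wrist_force: [-0.7, 0.2, 0.1]
finger_gap: 32.7
clock: 10.92
eef_pos: [524.3, -128.7, 165.4]
eef_rot: [3.137, 0.004, 0.974]
wrist_force: [-0.4, 0.5, -0.0]
finger_gap: 32.7
clock: 11.58
eef_pos: [524.3, -128.7, 166.3]
eef_rot: [3.137, 0.005, 1.957]
wrist_force: [0.4, -0.3, -0.7]
finger_gap: 33.0
clock: 12.25
eef_pos: [524.3, -128.7, 167.3]
eef_rot: [3.137, 0.006, 2.94]
wrist_force: [0.1, -0.7, -0.1]
finger_gap: 33.0
clock: 12.92
eef_pos: [524.3, -128.7, 167.3]
eef_rot: [3.137, 0.006, 3.132]
wrist_force: [0.1, 1.3, 0.4]
finger_gap: 33.1
[ 524.27 -128.66  167.28] [3.14 0.01 3.13] [-0.31  0.31  1.6   0.01  1.23 -1.87]
0.83
[ 516.42 -129.51] [ 1.   -0.01] -58.71818863899717 89.59454843752536 [ 457.71 -128.75] [ 606.01 -130.66]
```

View pics/w_lay.png

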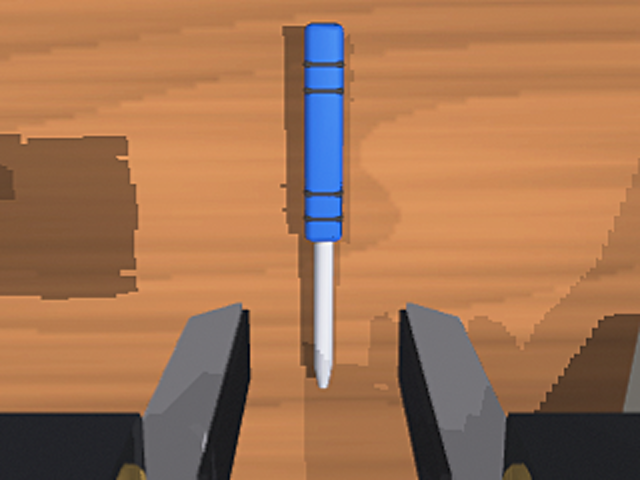

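```bash
python3 -m crank '[{"offset":[-0.01,-0.001,-0.04],"spin":0},{"offset":[-0.01,-0.001,-0.08],"spin":0},{"offset":[-0.01,-0.001,-0.12],"spin":0},{"offset":[-0.01,-0.001,-0.15],"spin":0},{"offset":[-0.01,-0.001,-0.16],"spin":0},{"offset":[-0.01,-0.001,-0.163],"spin":0},{"offset":[-0.01,-0.001,-0.163],"spin":0},{"offset":[-0.01,-0.001,-0.163],"spin":0}]'
```

```text
clock: 13.68
eef_pos: [515.4, -130.0, 6.1]
eef_rot: [3.138, 0.008, 3.132]
wrist_force: [-0.8, -0.1, 0.5]
finger_gap: 32.8
```

```bash
python3 -m crank '[{"offset":[-0.001,0,-0.001],"spin":0},{"offset":[-0.001,0,-0.002],"spin":0},{"offset":[-0.001,0,-0.003],"spin":0},{"offset":[-0.001,0,-0.0035],"spin":0},{"offset":[-0.001,0,-0.0035],"spin":0},{"offset":[-0.001,0,-0.0035],"spin":0},{"offset":[-0.001,0,-0.0035],"spin":0},{"offset":[-0.001,0,-0.0035],"spin":0}]'
python3 -m crank '[{"offset":[0,0,0],"spin":0},{"offset":[0,0,0],"spin":0},{"offset":[0,0,0],"spin":0},{"offset":[0,0,0],"spin":0},{"offset":[0,0,0],"spin":0},{"offset":[0,0,0],"spin":0},{"offset":[0,0,0],"spin":0},{"offset":[0,0,0],"spin":0}]' 0 40
python3 -m crank '[{"offset":[0,0,0.01],"spin":0},{"offset":[0,0,0.03],"spin":0},{"offset":[0,0,0.05],"spin":0},{"offset":[0,0,0.06],"spin":0},{"offset":[0,0,0.06],"spin":0},{"offset":[0,0,0.06],"spin":0},{"offset":[0,0,0.06],"spin":0},{"offset":[0,0,0.06],"spin":0}]'
python3 - <<'E'
from h import *
st=manip.read_state(); print(st['eef_pos'],st['eef_rot'])
E
```

```text
clock: 14.35
eef_pos: [514.4, -130.0, 2.6]
eef_rot: [3.138, 0.008, 3.132]
wrist_force: [-0.0, 0.1, -0.2]
finger_gap: 32.8
clock: 15.02
eef_pos: [514.4, -130.0, 2.6]
eef_rot: [3.138, 0.008, 3.132]
wrist_force: [0.0, 0.2, -0.1]
finger_gap: 14.3
clock: 15.68
eef_pos: [513.9, -129.8, 61.5]
eef_rot: [3.137, 0.006, 3.132]
wrist_force: [0.4, 0.5, -1.2]
finger_gap: 14.9
[ 513.85533904 -129.81881136   61.51098844] [3.13701252 0.00648924 3.13198586]
```

```bash
python3 -m crank '[{"offset":[0.01,-0.01,0],"spin":-7},{"offset":[0.02,-0.02,0],"spin":-14},{"offset":[0.03,-0.03,0],"spin":-21},{"offset":[0.04,-0.04,0],"spin":-28},{"offset":[0.05,-0.05,0],"spin":-35},{"offset":[0.062,-0.06,0],"spin":-42},{"offset":[0.062,-0.0646,0],"spin":-49},{"offset":[0.062,-0.0646,0],"spin":-56}]'
python3 -m crank '[{"offset":[0,0,0],"spin":-7},{"offset":[0,0,0],"spin":-14},{"offset":[0,0,0],"spin":-21},{"offset":[0,0,0],"spin":-28},{"offset":[0,0,0],"spin":-35},{"offset":[0,0,-0.005],"spin":-41},{"offset":[0,0,-0.01],"spin":-41},{"offset":[0,0,-0.01],"spin":-41}]'
python3 - <<'E'
from h import *
st=manip.read_state(); print(st['eef_pos'],np.degrees(st['eef_rot']))
E
```

```text
clock: 16.35
eef_pos: [575.7, -195.2, 60.1]
eef_rot: [3.138, 0.005, 2.148]
wrist_force: [-0.3, -0.5, -0.3]
finger_gap: 14.6
clock: 17.02
eef_pos: [574.9, -194.9, 48.3]
eef_rot: [3.141, 0.005, 1.436]
wrist_force: [-0.8, -0.7, -0.5]
finger_gap: 14.5
[ 574.90559564 -194.87597016   48.26932224] [179.9509569    0.26054479  82.25990231]
```

```bash
python3 -m crank '[{"offset":[0.001,0,-0.008],"spin":0.6},{"offset":[0.001,0,-0.016],"spin":0.6},{"offset":[0.001,0,-0.022],"spin":0.6},{"offset":[0.001,0,-0.025],"spin":0.6},{"offset":[0.001,0,-0.025],"spin":0.6},{"offset":[0.001,0,-0.025],"spin":0.6},{"offset":[0.001,0,-0.025],"spin":0.6},{"offset":[0.001,0,-0.025],"spin":0.6}]'
python3 - <<'E'
from h import *
np.set_printoptions(precision=1,suppress=True)
st=manip.read_state(); print(st['eef_pos'],np.degrees(st['eef_rot']))
c=manip.camera('top')
m=manip.masks_of(c,'probe'); print([d['conf'] for d in m]); 
if m:
    ys,xs=np.nonzero(m[0]['mask']); i=[xs.argmin(),xs.argmax()]
    print([onz(c,(xs[j],ys[j]),30) for j in i], 'expected tip', st['eef_pos'][:2]-92*np.array([.125,.992]))
E
```

```text
clock: 17.68
eef_pos: [576.1, -194.9, 23.7]
eef_rot: [3.14, 0.005, 1.446]
wrist_force: [-0.4, -0.6, 0.1]
finger_gap: 14.1
[ 576.1 -194.9   23.7] [179.9   0.3  82.9]
[]
```

```bash
python3 -m crank '[{"offset":[-0.001,-0.007,0],"spin":0},{"offset":[-0.002,-0.014,0],"spin":0},{"offset":[-0.003,-0.021,0],"spin":0},{"offset":[-0.004,-0.028,0],"spin":0},{"offset":[-0.0045,-0.034,0],"spin":0},{"offset":[-0.0045,-0.034,0],"spin":0},{"offset":[-0.0045,-0.034,0],"spin":0},{"offset":[-0.0045,-0.034,0],"spin":0}]'
python3 - <<'E'
from h import *
st=manip.read_state(); print(st['eef_pos'],np.degrees(st['eef_rot']))
c=manip.camera('scene'); save(c,'s2.png',(120,200,320,350),4)
E
```

```text
clock: 18.45
eef_pos: [571.5, -228.9, 23.6]
eef_rot: [3.14, 0.005, 1.446]
wrist_force: [-1.1, 0.5, -0.5]
finger_gap: 14.6
[ 571.52800815 -228.85408379   23.55042361] [179.92682751   0.26314121  82.85809987]
```

View pics/s2.png

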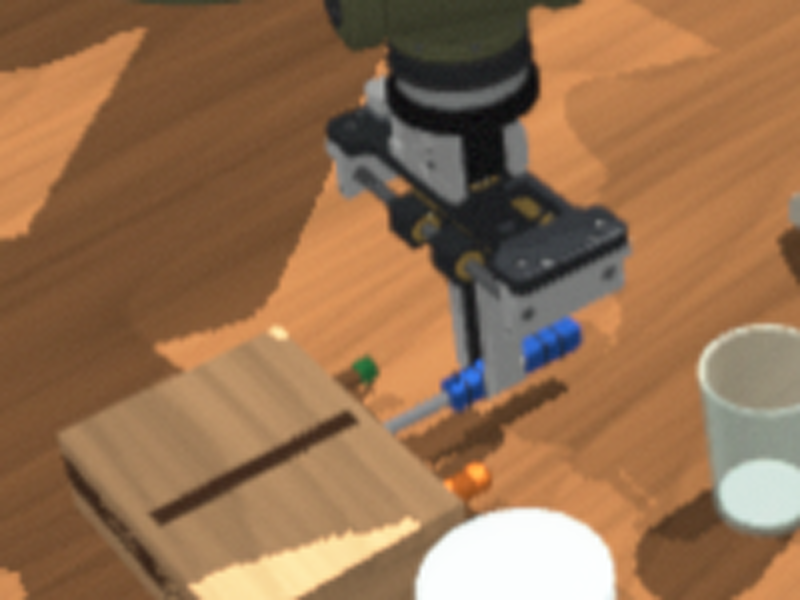

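```bash
python3 -m crank '[{"offset":[0,0,0.003],"spin":0},{"offset":[0,0,0.005],"spin":0},{"offset":[0,0,0.009],"spin":0},{"offset":[0,0,0.013],"spin":0},{"offset":[0,0,0.017],"spin":0},{"offset":[0,-0.001,0.021],"spin":0},{"offset":[0,-0.001,0.021],"spin":0},{"offset":[0,-0.001,0.021],"spin":0}]' 0 5
python3 -m crank '[{"offset":[0,-0.001,0.004],"spin":0},{"offset":[0,-0.0015,0.008],"spin":0},{"offset":[-0.0002,-0.0027,0.012],"spin":0},{"offset":[-0.0005,-0.004,0.0156],"spin":0},{"offset":[-0.0007,-0.0055,0.019],"spin":0},{"offset":[-0.001,-0.0075,0.0229],"spin":0},{"offset":[-0.0012,-0.0095,0.0265],"spin":0},{"offset":[-0.0015,-0.0115,0.030],"spin":0}]'
python3 -m crank '[{"offset":[-0.0003,-0.0025,0.0035],"spin":0},{"offset":[-0.0006,-0.005,0.0065],"spin":0},{"offset":[-0.001,-0.0075,0.0095],"spin":0},{"offset":[-0.0013,-0.01,0.0125],"spin":0},{"offset":[-0.0013,-0.01,0.0125],"spin":0},{"offset":[-0.0013,-0.01,0.0125],"spin":0},{"offset":[-0.0013,-0.01,0.0125],"spin":0},{"offset":[-0.0013,-0.01,0.0125],"spin":0}]'
python3 - <<'E'
from h import *
np.set_printoptions(precision=1,suppress=True)
st=manip.read_state(); print(st['eef_pos'],np.degrees(st['eef_rot']))
c=manip.camera('scene'); save(c,'s3.png',(160,220,320,340),5)
print([ (d['conf'],d['location']) for d in manip.search_frame(c,'probe_tail')])
print([ (d['conf'],d['location']) for d in manip.search_frame(c,'probe')])
E
```

```text
clock: 19.17
eef_pos: [571.7, -229.9, 44.9]
eef_rot: [3.14, 0.005, 1.446]
wrist_force: [-0.2, 1.1, -0.8]
finger_gap: 15.0
clock: 19.83
eef_pos: [570.2, -241.6, 75.3]
eef_rot: [3.14, 0.005, 1.446]
wrist_force: [0.8, 0.2, -1.1]
finger_gap: 14.6
clock: 20.5
eef_pos: [568.9, -251.5, 87.7]
eef_rot: [3.14, 0.005, 1.446]
wrist_force: [0.5, -0.4, -0.3]
finger_gap: 15.0
[ 568.9 -251.5   87.7] [179.9   0.3  82.9]
[(0.74, [569.9, -265.8, 78.4])]
[(0.64, [570.1, -261.6, 79.3])]
```

```bash
cat > tilt.py <<'E'
from h import *
from scipy.optimize import least_squares
def blue(c):
    hsv=cv2.cvtColor(c['pixels'],cv2.COLOR_RGB2HSV); return cv2.inRange(hsv,(100,140,60),(125,255,255))
def model(st,az,th,L,gz):
    "axis points: tail end, handle front, tip ; az=probe heading rad"
    d=np.array([np.cos(az)*np.cos(th),np.sin(az)*np.cos(th),-np.sin(th)])
    G=np.array(st['eef_pos'])+[0,0,gz]
    return G,d
def hull(c,G,d,L,st=None):
    side=np.cross(d,[0,0,1]); side/=np.linalg.norm(side); up=np.cross(side,d)
    t=G+L*d
    P=[t-b*d+s*7.5*side+u*8*up for b in (65,150) for s in (-1,1) for u in (-1,1)]
    p=proj(c,P,st); m=np.zeros((480*4,640*4),np.uint8); cv2.fillConvexPoly(m,(cv2.convexHull((p*4).astype(np.float32))).astype(np.int32),1); return m
E
python3 - <<'E'
from tilt import *
np.set_printoptions(precision=1,suppress=True)
import pickle
st=manip.read_state(); c=manip.camera('scene')
pickle.dump((c,st),open('s3.pkl','wb'))
b=blue(c); b[:220]=0;b[340:]=0;b[:,:160]=0;b[:,320:]=0
B=cv2.resize(b,None,fx=4,fy=4,interpolation=cv2.INTER_NEAREST)>0
print(b.astype(bool).sum())
az=st['eef_rot'][2]+np.pi
out=[]
for th in range(20,66,2):
  for L in (86,89,92,95,98):
    G,d=model(st,az,np.radians(th),L,5.4)
    h=hull(c,G,d,L)>0
    # blue outside hull is bad; hull tail end beyond blue: use extents
    outp=(B&~h).sum(); ins=(B&h).sum()
    out.append((outp/16+ .0*0,-(B&h).sum()/max(1,h.sum()),th,L))
out.sort(key=lambda o:o[0]+60*o[1]); 
for o in out[:10]: print(o)
E
```

```text
80
(np.float64(0.1875), np.float64(-0.17266089778258517), 46, 95)
(np.float64(0.25), np.float64(-0.17329892706777128), 46, 98)
(np.float64(0.25), np.float64(-0.17252568956192538), 46, 92)
(np.float64(0.6875), np.float64(-0.17176502436383323), 48, 92)
(np.float64(0.75), np.float64(-0.1718855903483801), 48, 95)
(np.float64(1.0625), np.float64(-0.17007810395906275), 44, 95)
(np.float64(1.1875), np.float64(-0.17215017064846416), 48, 98)
(np.float64(1.3125), np.float64(-0.17348766708006064), 44, 92)
(np.float64(1.3125), np.float64(-0.17082767978290367), 44, 98)
(np.float64(1.875), np.float64(-0.1707883590654461), 42, 92)
```

View pics/s3.png

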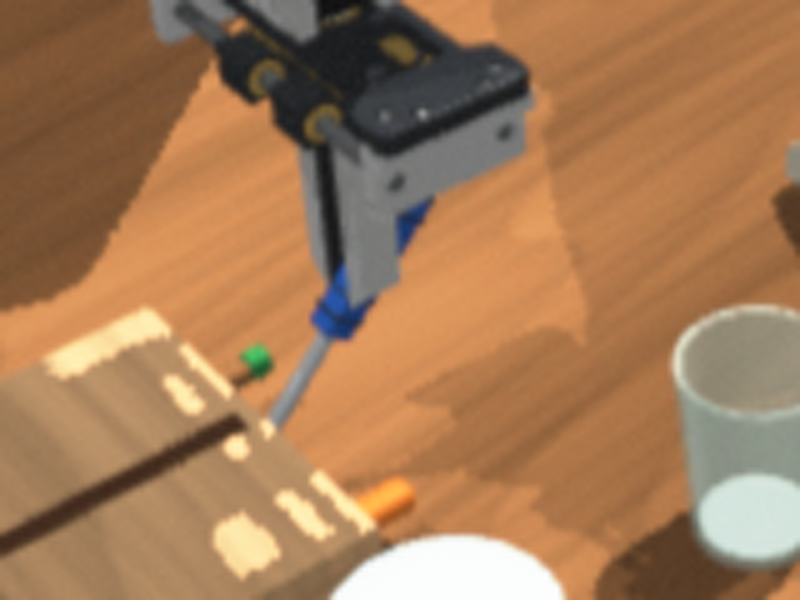

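```bash
python3 -m crank '[{"offset":[0,0,0],"spin":0},{"offset":[0,0,0],"spin":0},{"offset":[0,0,0],"spin":0},{"offset":[0.0005,0.005,0.0055],"spin":0},{"offset":[0.001,0.01,0.011],"spin":0},{"offset":[0.002,0.017,0.019],"spin":0},{"offset":[0.003,0.024,0.027],"spin":0},{"offset":[0.004,0.034,0.042],"spin":0}]' 0 60
python3 -m crank '[{"offset":[0,0.02,0.02],"spin":7},{"offset":[0,0.05,0.03],"spin":14},{"offset":[-0.005,0.08,0.03],"spin":21},{"offset":[-0.01,0.11,0.03],"spin":28},{"offset":[-0.015,0.14,0.03],"spin":35},{"offset":[-0.02,0.17,0.03],"spin":42},{"offset":[-0.025,0.20,0.03],"spin":49},{"offset":[-0.03,0.22,0.03],"spin":56}]'
python3 - <<'E'
from h import *
st=manip.read_state(); print(st['eef_pos'],np.degrees(st['eef_rot']))
E
```

```text
clock: 21.37
eef_pos: [572.6, -216.7, 129.9]
eef_rot: [3.141, 0.004, 1.446]
wrist_force: [-0.9, 0.1, -0.8]
finger_gap: 14.2
clock: 22.03
eef_pos: [542.1, 6.3, 161.0]
eef_rot: [3.14, 0.005, 2.431]
wrist_force: [-0.8, -0.4, -0.9]
finger_gap: 14.1
[542.13238782   6.26600701 160.95004067] [179.90746574   0.29371843 139.30525035]
```

```bash
python3 -m crank '[{"offset":[-0.001,0.01,0],"spin":7},{"offset":[-0.002,0.02,0],"spin":14},{"offset":[-0.003,0.03,0],"spin":21},{"offset":[-0.004,0.04,0],"spin":28},{"offset":[-0.005,0.0525,-0.01],"spin":34.5},{"offset":[-0.005,0.0525,-0.0165],"spin":34.5},{"offset":[-0.005,0.0525,-0.0165],"spin":34.5},{"offset":[-0.005,0.0525,-0.0165],"spin":34.5}]'
python3 - <<'E'
from h import *; import pickle
st=manip.read_state(); print(st['eef_pos'],np.degrees(st['eef_rot']))
w=manip.camera('wrist'); pickle.dump((w,st),open('w_pk.pkl','wb')); save(w,'w_pk.png',(230,210,430,360),4)
hole=np.array([621.3,49.7,55.5]); n=np.array([-.665,.072,.743])
ex=st['eef_pos']+[0,0,5.4]-92*n
print('expected tip px',proj(w,[ex,hole+3*n,hole],st), ex)
c=manip.camera('scene'); pickle.dump((c,st),open('s_pk.pkl','wb')); print(proj(c,[ex,hole]))
E
```

```text
clock: 22.7
eef_pos: [537.0, 58.6, 144.6]
eef_rot: [3.14, 0.005, 3.03]
wrist_force: [-0.6, -0.2, 0.4]
finger_gap: 14.8
[537.03967776  58.58447451 144.64150288] [179.91659337   0.28102996 173.60384852]
expected tip px [[323.68284487 346.21158768]
 [323.95366218 356.6394784 ]
 [323.94444898 357.55433207]] [598.21967776  51.96047451  81.68550288]
[[336.13504573 223.83921123]
 [342.52803693 236.77186554]]
```

View pics/w_pk.png

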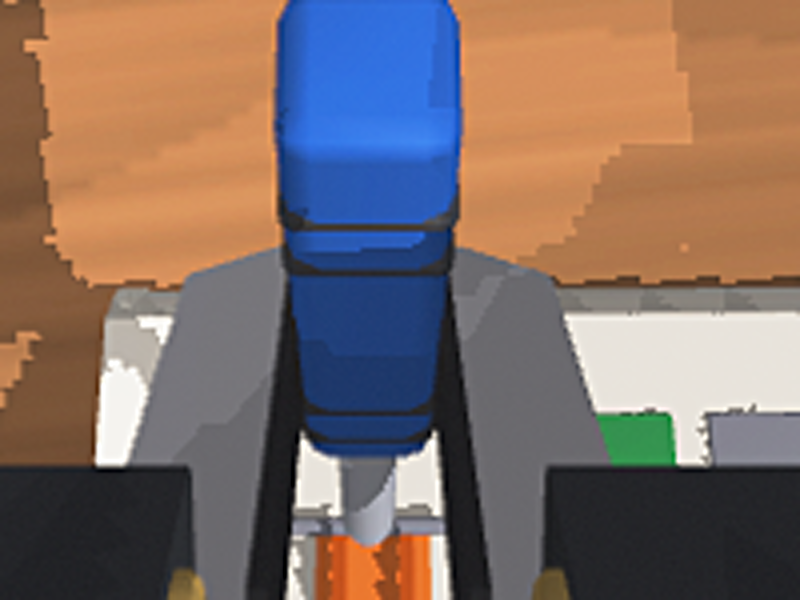

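```bash
python3 -m crank '[{"offset":[0.005,-0.0005,-0.0055],"spin":0.2},{"offset":[0.01,-0.001,-0.011],"spin":0.2},{"offset":[0.014,-0.0015,-0.0155],"spin":0.2},{"offset":[0.017,-0.002,-0.019],"spin":0.2},{"offset":[0.019,-0.002,-0.021],"spin":0.2},{"offset":[0.0196,-0.002,-0.022],"spin":0.2},{"offset":[0.0196,-0.002,-0.022],"spin":0.2},{"offset":[0.0196,-0.002,-0.022],"spin":0.2}]'
python3 - <<'E'
from h import *; import pickle
st=manip.read_state(); print(st['eef_pos'],np.degrees(st['eef_rot']),st['wrist_force'],st['moment'])
hole=np.array([621.3,49.7,55.5]); n=np.array([-.665,.072,.743])
print('tip rel hole n', (st['eef_pos']+[0,0,5.4]-92*n-hole)@n)
E
```

```text
clock: 23.47
eef_pos: [557.0, 56.3, 123.1]
eef_rot: [3.14, 0.006, 3.034]
wrist_force: [0.8, 0.0, -1.6]
finger_gap: 14.3
[556.95777609  56.31894005 123.06934346] [179.90363654   0.33388457 173.83421426] [ 0.76603465  0.01721847 -1.63514726] [ 0.03974532  0.02137748 -0.0708792 ]
tip rel hole n 5.53022877774117
```

```bash
python3 -m crank '[{"offset":[-0.0003,-0.003,0],"spin":0},{"offset":[-0.0006,-0.006,0],"spin":0},{"offset":[-0.001,-0.009,0],"spin":0},{"offset":[-0.0013,-0.012,0],"spin":0},{"offset":[-0.0016,-0.015,0],"spin":0},{"offset":[-0.0019,-0.018,0],"spin":0},{"offset":[-0.0023,-0.021,0],"spin":0},{"offset":[-0.0024,-0.022,0],"spin":0}]'
python3 -m crank '[{"offset":[0,0,0],"spin":0},{"offset":[0,-0.0005,0],"spin":0},{"offset":[-0.0001,-0.001,0],"spin":0},{"offset":[-0.0001,-0.001,0],"spin":0},{"offset":[-0.0001,-0.001,0],"spin":0},{"offset":[-0.0001,-0.001,0],"spin":0},{"offset":[-0.0001,-0.001,0],"spin":0},{"offset":[-0.0001,-0.001,0],"spin":0}]'
python3 - <<'E'
from h import *
np.set_printoptions(precision=2,suppress=True)
f=[]
for i in range(6):
    st=manip.read_state(); f.append(np.r_[st['wrist_force'],st['moment']]); manip.camera('wrist')
print(st['eef_pos']); print(np.mean(f,0),np.std(f,0))
E
```

```text
clock: 24.13
eef_pos: [554.5, 33.8, 123.1]
eef_rot: [3.14, 0.006, 3.034]
wrist_force: [-0.1, 1.2, -0.1]
finger_gap: 14.7
clock: 24.8
eef_pos: [554.4, 32.9, 123.1]
eef_rot: [3.14, 0.006, 3.034]
wrist_force: [0.1, 1.3, 0.1]
finger_gap: 14.4
[554.43  32.86 123.11]
[-0.23  1.33 -0.07  0.36 -0.05  0.09] [0.36 0.46 0.29 0.03 0.03 0.02]
```

```bash
cat > f.py <<'E'
from h import *
np.set_printoptions(precision=2,suppress=True)
import sys
f=[]
for i in range(int(sys.argv[1]) if len(sys.argv)>1 else 4):
    st=manip.read_state(); f.append(np.r_[st['wrist_force'],st['moment']]); manip.camera('wrist')
hole=np.array([621.3,49.7,55.5]); n=np.array([-.665,.072,.743])
f=np.mean(f,0)
print(st['clock'],st['eef_pos'],f,'axial',f[:3]@n,'q',(st['eef_pos']+[0,0,5.4]-92*n-hole)@n)
E
python3 -m crank '[{"offset":[0,-0.0005,0],"spin":0},{"offset":[-0.0001,-0.001,0],"spin":0},{"offset":[-0.0001,-0.001,0],"spin":0},{"offset":[-0.0001,-0.001,0],"spin":0},{"offset":[-0.0001,-0.001,0],"spin":0},{"offset":[-0.0001,-0.001,0],"spin":0},{"offset":[-0.0001,-0.001,0],"spin":0},{"offset":[-0.0001,-0.001,0],"spin":0}]'; python3 f.py
python3 -m crank '[{"offset":[0,-0.0005,0],"spin":0},{"offset":[-0.0001,-0.001,0],"spin":0},{"offset":[-0.0001,-0.001,0],"spin":0},{"offset":[-0.0001,-0.001,0],"spin":0},{"offset":[-0.0001,-0.001,0],"spin":0},{"offset":[-0.0001,-0.001,0],"spin":0},{"offset":[-0.0001,-0.001,0],"spin":0},{"offset":[-0.0001,-0.001,0],"spin":0}]';python3 f.py
```

```text
clock: 25.77
eef_pos: [554.4, 31.9, 123.1]
eef_rot: [3.14, 0.006, 3.034]
wrist_force: [0.4, 3.5, 0.0]
finger_gap: 14.1
25.9167 [554.33  31.9  123.12] [ 0.46  3.52 -0.22  1.01 -0.11  0.26] axial -0.21311405639908168 q 5.555340773071853
clock: 26.63
eef_pos: [554.3, 31.2, 123.1]
eef_rot: [3.139, 0.006, 3.034]
wrist_force: [0.4, 5.1, -0.0]
finger_gap: 14.1
26.7833 [554.27  31.17 123.15] [ 0.5   5.63 -0.17  1.53 -0.15  0.36] axial -0.05487219693889808 q 5.563783439500922
```

```bash
python3 -m crank '[{"offset":[0.0003,0.0028,0],"spin":0},{"offset":[0.0003,0.0028,0],"spin":0},{"offset":[-0.004,0.0033,0.0045],"spin":0},{"offset":[-0.008,0.0037,0.009],"spin":0},{"offset":[-0.012,0.004,0.0135],"spin":0},{"offset":[-0.012,0.004,0.0135],"spin":0},{"offset":[-0.011,0.015,0.0135],"spin":0},{"offset":[-0.0099,0.0266,0.0135],"spin":0}]'
python3 -m crank '[{"offset":[0,0,0],"spin":0},{"offset":[0,0,0],"spin":0},{"offset":[0,0,0],"spin":0},{"offset":[0,0,0],"spin":0},{"offset":[0,0,0],"spin":0},{"offset":[0,0,0],"spin":0},{"offset":[0,0,0],"spin":0},{"offset":[0,0,0],"spin":0}]'
python3 - <<'E'
from h import *; import pickle
st=manip.read_state(); print(st['eef_pos'],np.degrees(st['eef_rot']))
w=manip.camera('wrist'); pickle.dump((w,st),open('w_ho.pkl','wb')); save(w,'w_ho.png',(270,310,370,385),8)
hole=np.array([621.3,49.7,55.5]); n=np.array([-.665,.072,.743]); yb=np.array([.1076,.994,0])
ex=st['eef_pos']+[0,0,5.4]-92*n
print('rel n,yb,u',(ex-hole)@n,(ex-hole)@yb,(ex-hole)@np.cross(yb,n),'px tip,pocket,hole',proj(w,[ex,hole+3*n-22*yb,hole],st))
E
```

```text
clock: 27.5
eef_pos: [544.5, 58.2, 136.8]
eef_rot: [3.139, 0.006, 3.033]
wrist_force: [0.7, -0.1, -1.5]
finger_gap: 14.2
clock: 28.17
eef_pos: [544.5, 58.1, 136.8]
eef_rot: [3.139, 0.006, 3.032]
wrist_force: [-1.1, -0.3, -0.5]
finger_gap: 14.3
[544.47612209  58.11896074 136.81158843] [179.8709978    0.36189112 173.74920675]
rel n,yb,u 24.17061819077947 0.1009097097383711 0.578269674326247 px tip,pocket,hole [[323.34974066 346.01837159]
 [289.96758175 352.55677288]
 [323.08276662 353.5075747 ]]
```

View pics/w_ho.png

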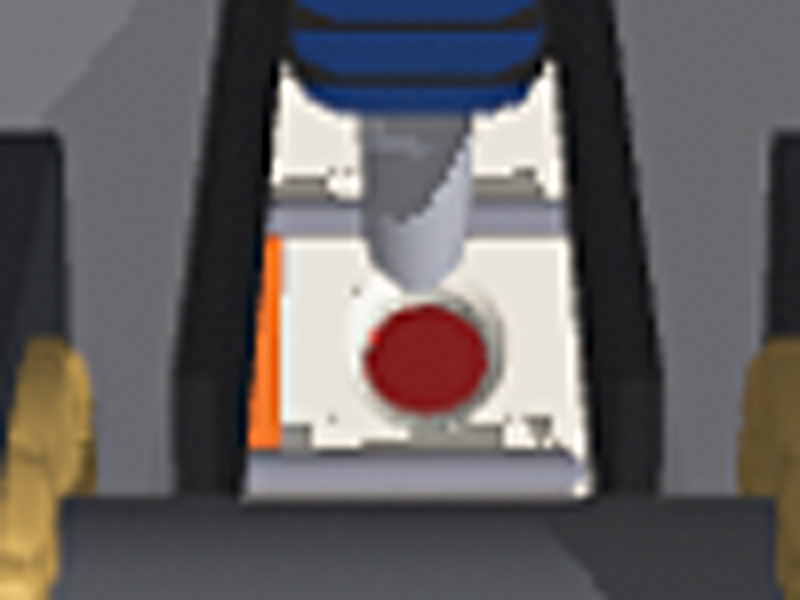

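```bash
python3 -m crank '[{"offset":[0.0004,0.0003,0.0003],"spin":0},{"offset":[0.004,0,-0.004],"spin":0},{"offset":[0.008,-0.0005,-0.008],"spin":0},{"offset":[0.012,-0.001,-0.0125],"spin":0},{"offset":[0.0152,-0.0013,-0.0162],"spin":0},{"offset":[0.0152,-0.0013,-0.0162],"spin":0},{"offset":[0.0152,-0.0013,-0.0162],"spin":0},{"offset":[0.0152,-0.0013,-0.0162],"spin":0}]'; python3 f.py 2
python3 -m crank '[{"offset":[0.001,-0.0001,-0.0011],"spin":0},{"offset":[0.002,-0.0002,-0.0022],"spin":0},{"offset":[0.003,-0.0003,-0.0033],"spin":0},{"offset":[0.004,-0.0004,-0.0045],"spin":0},{"offset":[0.0047,-0.0005,-0.0052],"spin":0},{"offset":[0.0047,-0.0005,-0.0052],"spin":0},{"offset":[0.0047,-0.0005,-0.0052],"spin":0},{"offset":[0.0047,-0.0005,-0.0052],"spin":0}]'; python3 f.py 3
```

```text
clock: 28.88
eef_pos: [559.7, 56.9, 120.6]
eef_rot: [3.139, 0.006, 3.033]
wrist_force: [-0.7, 0.6, -0.7]
finger_gap: 14.2
28.9333 [559.66  56.85 120.73] [-0.67  0.12 -0.41  0.01 -0.02 -0.01] axial 0.14492548600803845 q 2.0317386584476753
clock: 29.65
eef_pos: [564.4, 56.4, 115.6]
eef_rot: [3.139, 0.007, 3.033]
wrist_force: [0.2, -0.0, -0.6]
finger_gap: 14.4
29.75 [564.41  56.36 115.67] [ 0.35  0.47 -0.61  0.03 -0.    0.02] axial -0.65495280212371 q -4.919978754372783
```

```bash
python3 -m crank '[{"offset":[0.001,-0.0001,-0.0011],"spin":0},{"offset":[0.002,-0.0002,-0.0022],"spin":0},{"offset":[0.003,-0.0003,-0.0033],"spin":0},{"offset":[0.0037,-0.0004,-0.0041],"spin":0},{"offset":[0.0037,-0.0004,-0.0041],"spin":0},{"offset":[0.0037,-0.0004,-0.0041],"spin":0},{"offset":[0.0037,-0.0004,-0.0041],"spin":0},{"offset":[0.0037,-0.0004,-0.0041],"spin":0}]'; python3 f.py 3
python3 -m crank '[{"offset":[0.0007,-0.0001,-0.0007],"spin":0},{"offset":[0.0013,-0.0001,-0.0015],"spin":0},{"offset":[0.0013,-0.0001,-0.0015],"spin":0},{"offset":[0.0013,-0.0001,-0.0015],"spin":0},{"offset":[0.0013,-0.0001,-0.0015],"spin":0},{"offset":[0.0013,-0.0001,-0.0015],"spin":0},{"offset":[0.0013,-0.0001,-0.0015],"spin":0},{"offset":[0.0013,-0.0001,-0.0015],"spin":0}]'; python3 f.py 3
```

```text
clock: 30.47
eef_pos: [568.1, 56.0, 111.6]
eef_rot: [3.139, 0.007, 3.033]
wrist_force: [1.2, -0.1, 0.4]
finger_gap: 14.5
30.5667 [568.09  56.   111.64] [ 0.26 -0.2  -0.13  0.02  0.02  0.02] axial -0.28545723764124603 q -10.384825157200725
clock: 31.28
eef_pos: [569.4, 55.9, 110.1]
eef_rot: [3.139, 0.007, 3.033]
wrist_force: [-0.2, 0.0, 0.3]
finger_gap: 14.2
31.3833 [569.4   55.89 110.15] [-0.74 -0.36  0.11  0.01  0.06  0.01] axial 0.5467095799102004 q -12.380155167427887
```

```bash
python3 -m crank '[{"offset":[0.0007,-0.0001,-0.0007],"spin":0},{"offset":[0.0013,-0.0001,-0.0015],"spin":0},{"offset":[0.0013,-0.0001,-0.0015],"spin":0},{"offset":[0.0013,-0.0001,-0.0015],"spin":0},{"offset":[0.0013,-0.0001,-0.0015],"spin":0},{"offset":[0.0013,-0.0001,-0.0015],"spin":0},{"offset":[0.0013,-0.0001,-0.0015],"spin":0},{"offset":[0.0013,-0.0001,-0.0015],"spin":0}]'; python3 f.py 2
python3 -m crank '[{"offset":[0.0007,-0.0001,-0.0007],"spin":0},{"offset":[0.0013,-0.0001,-0.0015],"spin":0},{"offset":[0.0013,-0.0001,-0.0015],"spin":0},{"offset":[0.0013,-0.0001,-0.0015],"spin":0},{"offset":[0.0013,-0.0001,-0.0015],"spin":0},{"offset":[0.0013,-0.0001,-0.0015],"spin":0},{"offset":[0.0013,-0.0001,-0.0015],"spin":0},{"offset":[0.0013,-0.0001,-0.0015],"spin":0}]'; python3 f.py 3
```

```text
clock: 32.1
eef_pos: [570.7, 55.8, 108.7]
eef_rot: [3.139, 0.007, 3.033]
wrist_force: [-1.6, -0.5, 2.7]
finger_gap: 14.5
32.15 [570.67  55.77 108.66] [-1.61  0.04  2.57  0.04  0.36  0.  ] axial 2.980359326749217 q -14.332554284433346
clock: 32.87
eef_pos: [572.0, 55.7, 107.2]
eef_rot: [3.139, 0.007, 3.033]
wrist_force: [-2.3, 0.3, 4.5]
finger_gap: 13.8
32.9667 [571.96  55.67 107.16] [-2.61 -0.03  3.79  0.01  0.5   0.01] axial 4.5495119704912295 q -16.312790258454697
```

```bash
python3 -m crank '[{"offset":[0.0003,0,-0.0003],"spin":0},{"offset":[0.0005,-0.0001,-0.0006],"spin":0},{"offset":[0.0005,-0.0001,-0.0006],"spin":0},{"offset":[0.0005,-0.0001,-0.0006],"spin":0},{"offset":[0.0005,-0.0001,-0.0006],"spin":0},{"offset":[0.0005,-0.0001,-0.0006],"spin":0},{"offset":[0.0005,-0.0001,-0.0006],"spin":0},{"offset":[0.0005,-0.0001,-0.0006],"spin":0}]'; python3 f.py 3
```

```text
clock: 33.68
eef_pos: [572.4, 55.6, 106.8]
eef_rot: [3.139, 0.007, 3.033]
wrist_force: [-5.8, -0.2, 6.8]
finger_gap: 14.2
33.7833 [572.33  55.64 106.76] [-5.65 -0.29  6.52  0.07  1.03  0.  ] axial 8.583391479094661 q -16.865665999869208
```

```bash
python3 -m crank '[{"offset":[0.0001,0,-0.0001],"spin":0},{"offset":[0.0001,0,-0.0001],"spin":0},{"offset":[0.0001,0,-0.0001],"spin":0},{"offset":[0.0001,0,-0.0001],"spin":0},{"offset":[0.0001,0,-0.0001],"spin":0},{"offset":[0.0001,0,-0.0001],"spin":0},{"offset":[0.0001,0,-0.0001],"spin":0},{"offset":[0.0001,0,-0.0001],"spin":0}]'; python3 f.py 2
```

```text
clock: 34.5
eef_pos: [572.4, 55.7, 106.8]
eef_rot: [3.139, 0.006, 3.033]
wrist_force: [-4.4, -1.3, 6.0]
finger_gap: 14.0
34.55 [572.31  55.69 106.81] [-5.05 -0.53  6.28  0.02  0.9  -0.05] axial 7.987223496945608 q -16.80413250179114
```

```bash
python3 -m crank '[{"offset":[0.0001,0,-0.0002],"spin":0},{"offset":[0.0001,0,-0.0002],"spin":0},{"offset":[0.0001,0,-0.0002],"spin":0},{"offset":[0.0001,0,-0.0002],"spin":0},{"offset":[0.0001,0,-0.0002],"spin":0},{"offset":[0.0001,0,-0.0002],"spin":0},{"offset":[0.0001,0,-0.0002],"spin":0},{"offset":[0.0001,0,-0.0002],"spin":0}]'; python3 f.py 2
python3 -m crank '[{"offset":[0.0001,0,-0.0002],"spin":0},{"offset":[0.0001,0,-0.0002],"spin":0},{"offset":[0.0001,0,-0.0002],"spin":0},{"offset":[0.0001,0,-0.0002],"spin":0},{"offset":[0.0001,0,-0.0002],"spin":0},{"offset":[0.0001,0,-0.0002],"spin":0},{"offset":[0.0001,0,-0.0002],"spin":0},{"offset":[0.0001,0,-0.0002],"spin":0}]'; python3 f.py 2
```

```text
clock: 35.27
eef_pos: [572.3, 55.7, 106.8]
eef_rot: [3.139, 0.006, 3.033]
wrist_force: [-5.3, 1.0, 6.6]
finger_gap: 14.2
35.3167 [572.33  55.69 106.8 ] [-5.41  0.17  6.63  0.02  0.9  -0.02] axial 8.529931694731168 q -16.825616718918283
clock: 36.03
eef_pos: [572.3, 55.7, 106.8]
eef_rot: [3.139, 0.006, 3.033]
wrist_force: [-5.4, 0.3, 5.9]
finger_gap: 14.3
36.0833 [572.32  55.7  106.8 ] [-5.24  0.61  6.12  0.02  0.93 -0.05] axial 8.07251471685666 q -16.821463847632714
```

```bash
python3 -m crank '[{"offset":[-0.001,0.0001,0.0011],"spin":0},{"offset":[-0.003,0.0003,0.0033],"spin":0},{"offset":[-0.006,0.0006,0.0067],"spin":0},{"offset":[-0.011,0.0012,0.0123],"spin":0},{"offset":[-0.017,0.0018,0.019],"spin":0},{"offset":[-0.023,0.0025,0.0257],"spin":0},{"offset":[-0.029,0.0031,0.0324],"spin":0},{"offset":[-0.035,0.0038,0.039],"spin":0}]'
python3 -m crank '[{"offset":[-0.005,0.01,0.02],"spin":-3},{"offset":[-0.005,0.04,0.03],"spin":-3},{"offset":[-0.005,0.08,0.03],"spin":-3},{"offset":[-0.005,0.12,0.03],"spin":-3},{"offset":[-0.005,0.16,0.03],"spin":-3},{"offset":[-0.005,0.20,0.03],"spin":-3},{"offset":[-0.005,0.23,0.03],"spin":-3},{"offset":[-0.005,0.25,0.03],"spin":-3}]'
python3 - <<'E'
from h import *
import pickle
st=manip.read_state(); print(st['eef_pos'],np.degrees(st['eef_rot']))
w=manip.camera('wrist'); pickle.dump((w,st),open('w_d.pkl','wb'));save(w,'w_d.png')
c=manip.camera('top'); m=manip.masks_of(c,'dish')[0]; print(m['conf'])
cn=max(cv2.findContours(m['mask'].astype(np.uint8),0,1)[0],key=cv2.contourArea); h=cv2.convexHull(cn)[:,0].astype(float)
print(cv2.minAreaRect(np.array([onz(c,u,18)[:2] for u in h],np.float32)))
im=c['pixels']; print('shutter px', proj(c,[[621.3-2.4,49.7-21.9,58]]))
E
```

```text
clock: 36.8
eef_pos: [536.7, 59.6, 146.8]
eef_rot: [3.139, 0.006, 3.033]
wrist_force: [-0.5, 0.2, -1.1]
finger_gap: 14.9
clock: 37.47
eef_pos: [530.7, 312.5, 177.2]
eef_rot: [3.139, 0.006, 2.982]
wrist_force: [0.6, -1.5, -0.3]
finger_gap: 14.3
[530.72022688 312.49939866 177.20751878] [179.836844     0.36783328 170.87886772]
0.22
((625.5150756835938, 31.331798553466797), (18.678707122802734, 22.793869018554688), 1.9038206338882446)
shutter px [[300.84110001 231.79737796]]
```

```bash
python3 -m crank '[{"offset":[0.003,0.04,0],"spin":0},{"offset":[0.006,0.08,0],"spin":0},{"offset":[0.008,0.12,-0.01],"spin":0},{"offset":[0.0085,0.1234,-0.03],"spin":0},{"offset":[0.0085,0.1234,-0.06],"spin":0},{"offset":[0.0085,0.1234,-0.08],"spin":0},{"offset":[0.0085,0.1234,-0.082],"spin":0},{"offset":[0.0085,0.1234,-0.082],"spin":0}]'
python3 - <<'E'
from h import *
np.set_printoptions(precision=1,suppress=True)
st=manip.read_state(); print(st['eef_pos'],np.degrees(st['eef_rot']))
for n in ['scene','wrist','top']:
    c=manip.camera(n)
    for k in ['dish','probe_tip','probe']:
        print(n,k,[(np.array(d['location']),round(d['conf'],2)) for d in manip.search_frame(c,k)[:2]])
    # bright steel pixels of the dish on floor plane
    hsv=cv2.cvtColor(c['pixels'],cv2.COLOR_RGB2HSV)
    if n=='scene':
        m=cv2.inRange(hsv,(0,0,90),(180,60,255)); lab=cv2.connectedComponentsWithStats(m)
        s=proj(c,[[526,438,3],[420,455,18],[632,421,18],[535,497,18],[517,379,18]]); print(s)
E
```

```text
clock: 38.28
eef_pos: [539.7, 432.6, 94.6]
eef_rot: [3.141, 0.005, 2.981]
wrist_force: [-0.2, -1.2, 0.8]
finger_gap: 14.5
[539.7 432.6  94.6] [179.9   0.3 170.8]
scene dish [(array([514.8, 439.2,   5.1]), 0.73)]
scene probe_tip [(array([549. , 425. ,  85.4]), 0.64)]
scene probe [(array([548.5, 428.1,  91. ]), 0.59)]
[[398.7 184.3]
 [374.4 167. ]
 [426.3 194. ]
 [412.5 174. ]
 [385.4 186.1]]
wrist dish [(array([485.6, 443.7,   6.9]), 0.96)]
wrist probe_tip [(array([515.8, 438.3, 136.6]), 0.94)]
wrist probe [(array([511.8, 434.2, 140.8]), 0.57)]
top dish [(array([525.2, 419.1,   4.9]), 0.82)]
top probe_tip []
top probe [(array([686.5, 334.2,  85.5]), 0.41)]
```

```bash
python3 -m crank '[{"offset":[0,0.002,-0.006],"spin":0},{"offset":[0,0.003,-0.012],"spin":0},{"offset":[0,0.003,-0.018],"spin":0},{"offset":[0,0.003,-0.022],"spin":0},{"offset":[0,0.003,-0.024],"spin":0},{"offset":[0,0.003,-0.024],"spin":0},{"offset":[0,0.003,-0.024],"spin":0},{"offset":[0,0.003,-0.024],"spin":0}]'; python3 f.py 1
python3 -m crank '[{"offset":[0,0,0],"spin":0},{"offset":[0,0,-0.003],"spin":0},{"offset":[-0.0034,0.0005,-0.0064],"spin":0},{"offset":[-0.0067,0.0011,-0.0098],"spin":0},{"offset":[-0.0126,0.002,-0.0173],"spin":0},{"offset":[-0.0179,0.0029,-0.0254],"spin":0},{"offset":[-0.0221,0.0035,-0.034],"spin":0},{"offset":[-0.0221,0.0035,-0.034],"spin":0}]' 0 6; python3 f.py 2
python3 - <<'E'
from h import *
np.set_printoptions(precision=1,suppress=True)
st=manip.read_state()
from tilt import *
c=manip.camera('scene'); b=blue(c); x0,y0=proj(c,[st['eef_pos']])[0].astype(int); m=np.zeros_like(b); m[y0-50:y0+40,x0-50:x0+50]=1; b=b*m
B=cv2.resize(b,None,fx=4,fy=4,interpolation=cv2.INTER_NEAREST)>0; print(b.astype(bool).sum())
out=[]
for th in range(0,60,3):
  for L in (88,92,96):
    G,d=model(st,st['eef_rot'][2]+np.pi,np.radians(th),L,5.4); h=hull(c,G,d,L)>0
    out.append(((B&~h).sum()/16-60*(B&h).sum()/h.sum(),th,L))
print(sorted(out)[:6])
E
```

```text
clock: 39.55
eef_pos: [539.7, 437.0, 71.3]
eef_rot: [3.139, 0.007, 2.982]
wrist_force: [0.1, -0.4, -0.6]
finger_gap: 14.3
39.55 [539.71 436.99  71.28] [ 0.09 -0.41 -0.59  0.01 -0.03  0.02] axial -0.5336179442845083 q 5.928623326270511
clock: 40.27
eef_pos: [515.8, 440.2, 34.7]
eef_rot: [3.141, 0.004, 2.983]
wrist_force: [-0.1, -0.2, -1.0]
finger_gap: 14.8
40.3167 [516.57 440.28  35.86] [ 0.1   0.04 -0.75  0.02 -0.03  0.  ] axial -0.6233162549781275 q -4.7665944992093685
64
[(np.float64(-18.61933947532792), 15, 92), (np.float64(-18.598664122137404), 18, 92), (np.float64(-18.54644495412844), 21, 96), (np.float64(-18.36993243243243), 18, 96), (np.float64(-18.340298507462688), 21, 92), (np.float64(-18.284221683827983), 15, 96)]
```

```bash
python3 -m crank '[{"offset":[-0.002,0.0003,-0.005],"spin":0},{"offset":[-0.0035,0.0005,-0.009],"spin":0},{"offset":[-0.0049,0.0007,-0.0137],"spin":0},{"offset":[-0.0059,0.0009,-0.0183],"spin":0},{"offset":[-0.0067,0.001,-0.023],"spin":0},{"offset":[-0.0074,0.0012,-0.0275],"spin":0},{"offset":[-0.0074,0.0012,-0.0275],"spin":0},{"offset":[-0.0074,0.0012,-0.0275],"spin":0}]'; python3 f.py 3
```

```text
clock: 41.08
eef_pos: [510.1, 441.6, 9.4]
eef_rot: [3.139, 0.006, 2.983]
wrist_force: [0.6, 0.5, -1.8]
finger_gap: 14.8
41.1833 [510.4  441.73   9.96] [ 0.12  0.55 -1.35 -0.02 -0.01  0.  ] axial -1.0413027898725606 q -19.7963099472382
```

```bash
python3 -m crank '[{"offset":[0,0,-0.001],"spin":0},{"offset":[0,0,-0.002],"spin":0},{"offset":[0,0,-0.003],"spin":0},{"offset":[0,0,-0.004],"spin":0},{"offset":[0,0,-0.004],"spin":0},{"offset":[0,0,-0.004],"spin":0},{"offset":[0,0,-0.004],"spin":0},{"offset":[0,0,-0.004],"spin":0}]'; python3 f.py 3
python3 -m crank '[{"offset":[0,0,-0.0005],"spin":0},{"offset":[0,0,-0.001],"spin":0},{"offset":[0,0,-0.001],"spin":0},{"offset":[0,0,-0.001],"spin":0},{"offset":[0,0,-0.001],"spin":0},{"offset":[0,0,-0.001],"spin":0},{"offset":[0,0,-0.001],"spin":0},{"offset":[0,0,-0.001],"spin":0}]'; python3 f.py 3
```

```text
clock: 41.9
eef_pos: [510.8, 441.8, 6.7]
eef_rot: [3.138, 0.008, 2.982]
wrist_force: [-1.2, -2.0, 5.9]
finger_gap: 15.2
42.0 [510.75 441.8    6.74] [-1.24 -1.83  5.94 -0.29  0.15  0.  ] axial 5.107694155854947 q -22.422825237716346
clock: 42.72
eef_pos: [511.0, 441.9, 6.4]
eef_rot: [3.138, 0.008, 2.982]
wrist_force: [-2.1, -2.8, 7.3]
finger_gap: 14.9
42.8167 [511.03 441.86   6.44] [-2.25 -1.81  6.93 -0.44  0.36 -0.01] axial 6.515686007952587 q -22.820873099380826
```

```bash
python3 -m crank '[{"offset":[0,0,0],"spin":0},{"offset":[0,0,0],"spin":0},{"offset":[0,0,0],"spin":0},{"offset":[0,0,0],"spin":0},{"offset":[0,0,0],"spin":0},{"offset":[0,0,0],"spin":0},{"offset":[0,0,0],"spin":0},{"offset":[0,0,0],"spin":0}]' 0.3 6
python3 -m crank '[{"offset":[0,0,0.003],"spin":0},{"offset":[0,0,0.01],"spin":0},{"offset":[0,0,0.03],"spin":0},{"offset":[0,0,0.06],"spin":0},{"offset":[-0.02,0,0.1],"spin":0},{"offset":[-0.04,0,0.14],"spin":0},{"offset":[-0.05,0,0.17],"spin":0},{"offset":[-0.05,0,0.17],"spin":0}]'
python3 - <<'E'
from h import *
np.set_printoptions(precision=1,suppress=True)
st=manip.read_state(); print(st['clock'],st['eef_pos'],st['wrist_force'],st['finger_gap'])
c=manip.camera('wrist'); save(c,'w_end.png')
mk=lambda k:[d for d in manip.masks_of(c,k)][:1]
p=mk('probe'); d=mk('dish')
if p:
    ys,xs=np.nonzero(p[0]['mask']); P=np.array([onz(c,(x,y),13,st)[:2] for x,y in zip(xs,ys)]); mu=P.mean(0); V=np.linalg.svd(P-mu)[2][0]; a=(P-mu)@V
    print('probe',p[0]['conf'],mu+V*a.min(),mu+V*a.max(),a.max()-a.min())
if d:
    cn=np.vstack(cv2.findContours(d[0]['mask'].astype(np.uint8),0,1)[0]); h=cv2.convexHull(cn)[:,0].astype(float)
    print('dish',d[0]['conf'],cv2.minAreaRect(np.array([onz(c,u,18,st)[:2] for u in h],np.float32)))
E
```

```text
clock: 43.53
eef_pos: [511.0, 441.9, 6.4]
eef_rot: [3.138, 0.008, 2.982]
wrist_force: [-0.4, -0.6, -0.0]
finger_gap: 28.2
clock: 44.2
eef_pos: [461.0, 443.8, 185.5]
eef_rot: [3.129, 0.015, 2.984]
wrist_force: [0.3, 0.6, 0.8]
finger_gap: 28.2
44.2 [461.  443.8 185.5] [0.3 0.6 0.8] 28.18984599584135
probe 0.88 [452.6 449.7] [600.8 425.7] 150.09506157065104
dish 0.94 ((512.6234741210938, 439.315673828125), (126.23117065429688, 191.06675720214844), 80.93448638916016)
```

```bash
python3 -m crank '[{"offset":[-0.04,0,0.02],"spin":0},{"offset":[-0.08,0,0.03],"spin":0},{"offset":[-0.12,0,0.04],"spin":0},{"offset":[-0.15,0,0.04],"spin":0},{"offset":[-0.15,0,0.04],"spin":0},{"offset":[-0.15,0,0.04],"spin":0},{"offset":[-0.15,0,0.04],"spin":0},{"offset":[-0.15,0,0.04],"spin":0}]'
python3 - <<'E'
from h import *; from tilt import blue
np.set_printoptions(precision=1,suppress=True)
from bal import p,W
c=manip.camera('top')
hsv=cv2.cvtColor(c['pixels'],cv2.COLOR_RGB2HSV); o=cv2.inRange(hsv,(3,150,120),(18,255,255)); o[:210]=0;o[255:]=0;o[:,:270]=0;o[:,330:]=0
ys,xs=np.nonzero(o); print('orange',xs.mean(),ys.mean(),len(xs))
n=np.array([-.669,0,.743]); H=np.array([-107.8,-50,55.5])
for s in (0,11,22): print(s,proj(c,W(p[:3],(H+3*n-[0,s,0])[None])))
r=cv2.imread('pics/top0.png')[:,:,::-1]; o0=cv2.inRange(cv2.cvtColor(r,cv2.COLOR_RGB2HSV),(3,150,120),(18,255,255)); o0[:210]=0;o0[255:]=0;o0[:,:270]=0;o0[:,330:]=0
ys,xs=np.nonzero(o0); print('orange before',xs.mean(),ys.mean(),len(xs))
d=cv2.absdiff(np.ascontiguousarray(r),c['pixels']).max(2)
for nm,(x,y,h) in dict(dishcorner=(642,481,18),brush=(507,-280,25),spat=(620,-288,25),beaker=(731,-182,60),weight=(457,203,30),petri=(700,-324,44),reagent=(690,334,80),probe=(526,438,11)).items():
    u,v=proj(c,[[x,y,h]])[0].astype(int); print(nm,(d[v-12:v+12,u-12:u+12]>60).mean().round(2))
m=manip.masks_of(c,'dish')[0]; hh=cv2.convexHull(np.vstack(cv2.findContours(m['mask'].astype(np.uint8),0,1)[0]))[:,0].astype(float)
print(m['conf'],cv2.minAreaRect(np.array([onz(c,u,18)[:2] for u in hh],np.float32)))
st=manip.read_state(); print(st['clock'],st['eef_pos'])
s=manip.camera('scene')
for k in ['probe_tip','probe_tail','probe','weight','reagent']: print(k,[(np.array(q['location']),round(q['conf'],2)) for q in manip.search_frame(s,k)[:1]])
E
```

```text
clock: 45.02
eef_pos: [311.9, 441.6, 215.6]
eef_rot: [3.139, 0.008, 2.982]
wrist_force: [0.4, -0.0, -0.0]
finger_gap: 28.7
orange 306.963768115942 246.93840579710144 276
0 [[290.8 231.3]]
11 [[295.8 232. ]]
22 [[300.7 232.7]]
orange before 304.8759124087591 246.51459854014598 274
dishcorner 0.0
brush 0.0
spat 0.0
beaker 0.0
weight 0.0
petri 0.0
reagent 0.0
probe 0.41
0.85 ((527.681396484375, 437.27154541015625), (130.71340942382812, 220.5790252685547), 81.449462890625)
45.1167 [311.9 441.6 215.8]
probe_tip [(array([512.1, 435.9,  14.7]), 0.48)]
probe_tail [(array([511.2, 435.2,  13.4]), 0.77)]
probe [(array([513.4, 435.7,  17.3]), 0.55)]
weight [(array([462.8, 193.7,  29.7]), 0.68)]
reagent [(array([710. , 328.5,  67.8]), 0.84)]
```

```bash
python3 - <<'E'
from h import *
c=manip.camera('top'); r=cv2.imread('pics/top0.png')[:,:,::-1]
for nm,im in (('before',np.ascontiguousarray(r)),('now',c['pixels'])):
    h=cv2.cvtColor(im,cv2.COLOR_RGB2HSV)[223:241,275:318]; o=cv2.inRange(h,(3,150,120),(18,255,255)); ys,xs=np.nonzero(o); print(nm,xs.mean()+275,xs.min()+275,xs.max()+275,len(xs))
E
```

```text
before 290.3529411764706 287 294 51
now 300.36170212765956 297 304 47
```

```bash
python3 -c "
from cell import manip
print(manip.sign_off(), manip.read_state()['clock'])"
```

```text
the job is handed in; nothing more can be done
the job is handed in; nothing more can be done
```

I pressed and released the calibration button with the probe, left the shutter open and laid the probe in the dish. I handed the job in at about 45 s of the 64 s allowed.

- **Probe:** I drew it out by the rod, laid it on the bench and picked it up again by the handle. I tilted it to about 47° against the rim of its rack hole so it would line up with the button's hole.
- **Shutter:** I pushed it until it hit its stop, with the side force rising from about 1.3 N to 5.6 N. In the top camera it moved 10.0 px, which is about 22 mm of travel, so it is fully open.
- **Button:** It started to resist about 14 mm down the hole, rose along its spring to about 4.5 N, then went stiff. I held it at 8 to 8.6 N for about 2.5 s, then withdrew. I saw no sign of the 15 N limit being approached, but I only read the force between moves. I could not see the button itself, so "all the way down" is judged from the force, and I did not check its spring-back.
- **Dish:** I flattened the probe against the dish floor, pressing with about 7 N, and released it there. The wrist view then showed a 150 mm long probe inside the dish.
- **Bystanders:** The picture did not change at the other things on the bench or at the one dish corner I checked, compared with the start.

**Checks that failed or disagreed:**
- The dish was missed once while the arm was in the way; the last look placed it correctly.
- The networks put the probe's tip and tail at the same spot in the last scene view, so I relied on the wrist view instead.
- My first shutter colour check also picked up the wooden bench, so I repeated it on a tighter area.
- My picture views were used up, so these last checks were numbers only.

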